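# Stock the free shelf lane and press its label holder onto the shelf lip

## Task

Gently lay the loose yellow battery pack flat in the empty middle lane of the little shelf, between the battens, its black terminal end towards the steel front lip like its neighbours, and let go. Then push the loose grey label holder down over the lip in front of that pack, hook behind the lip and card facing out, centred on the lane and square, until it is fully home. Finish while still holding it pressed firmly down there, so that I can put its screw in; leave the other packs, the multimeter and the screwdriver where they are.

Things in the scene. Friction and masses are not known exactly. Their poses are not given: they have to be found in the camera images.
- shelf: Low plywood shelf fixed on the bench, origin under its centre at bench height; x from front lip to back, y left. Board 220 (x) by 284 (y) mm, top 40 mm up; back rail behind x = 110 mm, 62 mm up. Battens along x, 14 wide, 8 high, x = -80 to 100, at y = -126, -42, 42, 126 mm make 3 lanes, 70 mm clear. Outer lanes (y = -84, 84) have packs and fixed label holders; middle lane is free.
- bay (a point): Point on the board's top in the middle of the free middle lane (shelf frame x = 10, y = 0, z = 40 mm): where the underside centre of the pack belongs. Its axes are the shelf's.
- lip (a point): Top edge of the shelf's front lip at the free lane's middle (shelf frame x = -112, y = 0, z = 70 mm); axes as the shelf's. The lip is rigid upright perforated steel, 4 mm thick (x = -114 to -110), rounded on top, 30 mm higher than the board, as wide as the shelf. The fixed holders beside are 60 mm wide, centred at y = -84 and 84, tops 119 mm above the bench.
- pack: The loose yellow shrink-wrapped battery pack lying on the bench: 152 long (own x) by 37 wide by 38 mm high, about 0.45 kg. Origin: centre of its underside. Own +x points to the black terminal block (two brass studs) at its end, z up. Grip it across its 37 mm width from above.
- pack_term (a point): Centre of the pack's terminal end face, 76 mm from its origin along own +x, 19 mm above its underside.
- holder: Loose rigid grey clip-over label holder standing like an h: 60 wide (y), 45 g. Origin midway between its two legs at their feet; card faces own -x. Front plate 75 tall, x = -8.8 to -3.8 mm; hook leg 30 tall, x = 3.8 to 7.8; 7.5 mm gap open below, mouth flared to 10; bridge over the gap at height 26-30. Grip the plate above the bridge (only it rises there), through its 5 mm thickness.
- bridge: The web of the label holder that joins its plate and hook leg (part of the holder, moves with it): 16.5 by 60 by 4 mm. Origin: underside of the web, mid-gap, 26 mm above the holder's origin. It sits on the top of the lip when the holder is fully home; axes as the holder's.
- pack_left: Like pack, lying in the shelf's left lane (shelf y = +84 mm), terminal end to the front. To be left alone.
- pack_right: Like pack, lying in the shelf's right lane (shelf y = -84 mm), terminal end to the front. To be left alone.
- multimeter: Black multimeter lying on the bench to the right, 150 by 74 by 40 mm, origin under its centre. To be left alone.
- screwdriver: Screwdriver (for the screw afterwards) lying on the bench to the left of the label holder, about 200 mm long, along own x. To be left alone.
Not all that is in view belongs to the job. What is shaped like the pack but white is not meant.

How it is judged:
By the outcome, as a careful person would: the job done as asked, in the order asked, and still so for the second after the job is handed in, while the arm keeps its last pose, push and grip.
It also fails if it takes over 54 s, if anything falls off the work surface, if the arm or the gripper's body presses on something with over 40 N, if the wrist force passes 120 N, or if a joint passes its speed limit or range.

## Robot

A 6-joint arm with a two-finger parallel gripper is mounted at the origin on the work surface. World frame = base frame: x ahead of the robot, y to its left, z up, the work surface at z = 0. Lengths are in mm, angles in rad, forces in N, time in s.
With the tool pointing down it reaches from about 275 to 1000 mm from the base axis. Payload 8.4 kg.
Tool frame: the origin (TCP) lies on the mounting face of the last link; the fingertips stand 173 mm ahead of it and the grasp point (between the pads) lies 155 mm ahead of it; z points along the fingers, y is the direction in which the jaws open and shut (so a half turn about z gives the same grasp; the last joint's range is limited). The gripper opens to 85 mm and grips with 20 to 120 N. Pads are 22 mm wide; open, the fingers measure 114 mm over their backs; the gripper's body (76 mm by 85 mm) begins 54 mm behind the grasp point. The pads swing forward as they close: fully open they stand 13 mm farther back than shut.
Start: joints at [1.226, 0.353, 1.633, -0, 1.155, -0.002], TCP at [210.077, 588.64, 404.681] pointing down, gripper open.
Joint ranges: [-2.63, 2.63], [-0.92, 2.1], [0.06, 2.66], [-1.3, 4.44], [0, 2.69], [-3.02, 3.02]. Speed limits (rad/s): [2.22, 2.22, 2.79, 3.14, 3.14, 3.14].

## Interface

Orientations are given as [roll, pitch, yaw] about the fixed x, y, z axes, in that order (R = Rz(yaw) Ry(pitch) Rx(roll)).
In Python, from rig import readout, imaging, ticket gives the robot as it stands.
- The arm moves only by the tool step_arm, never from a script. Its argument "deltas" is a list of rows, each an object with "translation": the shift along the tool's x, y, z in cm, a list of three; "rot": the turn, a rotation vector about the tool's x, y, z in rad, a list of three. In form: [{"translation": [x, y, z], "rot": [rx, ry, rz]}, ...]. A call has 1 to 8 rows; each row is the pose to reach, as a shift and turn from the pose commanded when the call began, along the tool's axes at that moment; what a row does not reach only later rows make up. A row lasts 1/8 s, in which the tool goes at most 62.5 mm and 10.7 degrees, less where a joint would pass 70% of its speed; a pose out of reach is approached as far as the arm can. A call with a gripper value outside its range is refused whole. "grip" is the closure in counts, from 0 (fully open) to 255 (shut), set as the call begins (left out, the last holds). The fingers move at their own pace and stop on an object; "squeeze" is the grip in N (left out, the last holds). Time passes only in rows, so rows that repeat a pose let the fingers close. It gives the time, the measured TCP pose, the force and the opening at its end, in the units of the state.
- readout.sense(): the state, without advancing time (a new reading comes with each control period).
- imaging.grab_frame(name): name is "scene" or "side" or "wrist"; returns a dict with "image" (400x640x3 uint8, red, green, blue), "camera_matrix" (3x3 intrinsics, pixels), "world_to_cam" (4x4, takes a point from world to camera coordinates). Camera axes: x right, y up, looking along -z (the intrinsics and any distortion apply to the point x, -y, -z); pixel columns grow to the right and rows downward; lengths in mm; the calibration is good to about 2 mm. A picture is of the moment at which its call begins. There is no depth.
- ticket.sign_off(): hands the job in, once; it reports no verdict.
The state is a dict: "clock": time; "qpos": joint angles; "qvel": joint speeds; "joint_efforts": joint torques, N m; "eef_pos": TCP position; "tcp_rot": TCP orientation; "contact_force": force on the tool from outside, world axes, zero at the start; "wrist_torque": the same for the moment, N m; "opening": opening from 0.0 (shut) to 1.0 (fully open).
Only numpy, scipy, OpenCV 4.12 (cv2) and the standard library are available. Lean on these libraries where they do the work, as an engineer would, in place of code of your own. Each camera call takes 0.05 s, during which the arm holds its last target.

## Working session

There is one attempt and no reset: what is moved stays moved. The work goes in short steps, Python scripts to look and compute and a tool call to move; the robot and the scene stay as the last step left them, time stands still between calls to the robot, and variables do not carry over. Pictures are saved under pics/ and viewed, and the job is handed in when it is done.

Besides the shell and the picture viewer there is one more tool, called after "Emit:" as name(argument=value, ...) on one line, values as JSON. step_arm: Moves the arm, as the interface text tells. Its arguments: {"type":"object","properties":{"deltas":{"type":"array","items":{"type":"object","properties":{"translation":{"type":"array","items":{"type":"number"}},"rot":{"type":"array","items":{"type":"number"}}}}},"grip":{"type":"number"},"squeeze":{"type":"number"}},"required":["deltas"]}

```bash
ls; mkdir -p pics
python3 - <<'E'
from rig import readout, imaging
import cv2
print(readout.sense())
for n in ["scene","side","wrist"]:
    f=imaging.grab_frame(n)
    cv2.imwrite(f"pics/{n}0.png",f["image"][:,:,::-1])
    print(n,f["camera_matrix"].tolist(),f["world_to_cam"].round(4).tolist(),[k for k in f])
E
```

```text
pics
{'clock': 0.0, 'qpos': array([ 1.22558259e+00,  3.53615200e-01,  1.63413438e+00,  5.24392161e-06,
        1.15518527e+00, -2.40767408e-03]), 'qvel': array([ 9.77433875e-04,  1.08118577e-03, -8.12787620e-05, -1.04741469e-03,
       -1.86052515e-04,  5.19186321e-06]), 'joint_efforts': array([ 1.95405759e-03, -6.05253553e+01, -3.42065227e+01,  1.85974814e-04,
        9.22585255e-03, -6.12338476e-05]), 'eef_pos': array([210.00573766, 588.41063238, 403.98199021]), 'tcp_rot': array([-3.14025047e+00, -8.02620950e-06,  2.79878446e+00]), 'contact_force': array([ 0.08931702, -0.85001112,  0.29873859]), 'wrist_torque': array([-0.01185428,  0.02818228, -0.03794949]), 'opening': 1.0024196392782543}
scene [[376.6269958169705, 0.0, 319.55859125423643], [0.0, 376.6269958169705, 202.19453517462225], [0.0, 0.0, 1.0]] [[0.6264, 0.7793, -0.0197, -338.8342], [-0.399, 0.3423, 0.8507, 147.3492], [0.6696, -0.525, 0.5253, -1406.1022], [0.0, 0.0, 0.0, 1.0]] ['image', 'camera_matrix', 'world_to_cam']
side [[367.74316008033855, 0.0, 320.6739852474053], [0.0, 367.74316008033855, 203.6454639385105], [0.0, 0.0, 1.0]] [[-0.9308, -0.3653, 0.0125, 493.7074], [0.2764, -0.6811, 0.678, -221.6442], [-0.2391, 0.6346, 0.735, -926.5687], [0.0, 0.0, 0.0, 1.0]] ['image', 'camera_matrix', 'world_to_cam']
wrist [[338.90407154287317, 0.0, 317.13120398200044], [0.0, 338.90407154287317, 202.5397992370055], [0.0, 0.0, 1.0]] [[0.3359, 0.9419, -0.0011, -624.8235], [-0.8923, 0.3178, -0.3206, 41.2336], [-0.3017, 0.1087, 0.9472, -380.5158], [0.0, 0.0, 0.0, 1.0]] ['image', 'camera_matrix', 'world_to_cam']
```

View pics/scene0.png

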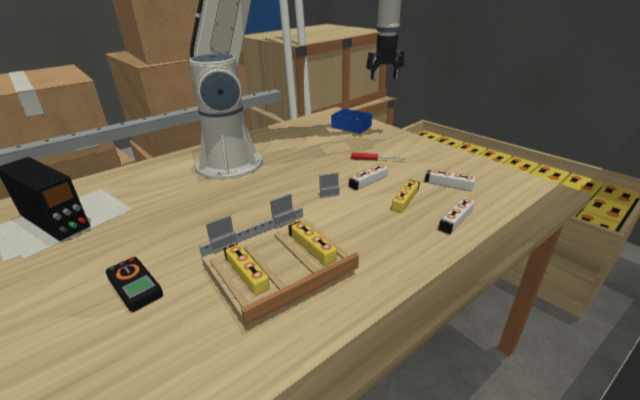

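View pics/side0.png

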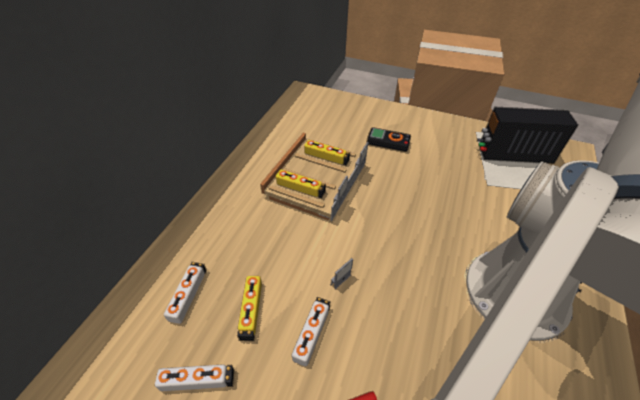

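View pics/wrist0.png

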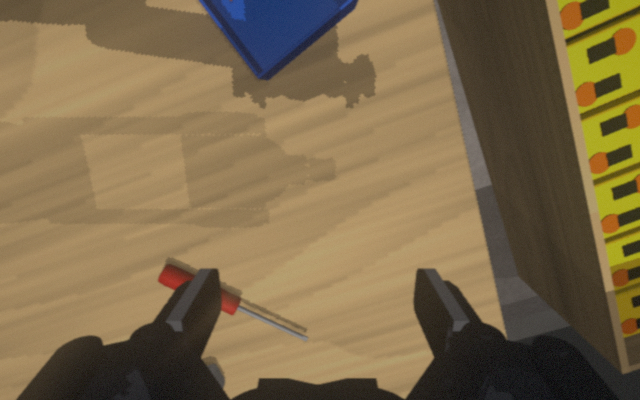

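The loose yellow candidates: the one at scene (405,195) / side (250,307) is the only yellow pack on the bench. The three white ones, at scene (368,177), (450,181) and (457,214), are decoys, and the other yellow packs are in the shelf lanes or the crate. I'll confirm this with crops.

```bash
cat > h.py <<'E'
import numpy as np, cv2
from scipy.spatial.transform import Rotation as Ro
from rig import readout, imaging
class Cam:
    def __init__(s,n,f=None):
        f=f or imaging.grab_frame(n); s.im=f["image"]; s.K=np.array(f["camera_matrix"]); s.T=np.array(f["world_to_cam"])
    def proj(s,P):
        P=np.atleast_2d(P); c=P@s.T[:3,:3].T+s.T[:3,3]; u=np.c_[c[:,0],-c[:,1],-c[:,2]]@s.K.T
        return u[:,:2]/u[:,2:]
    def ray(s,uv):
        uv=np.atleast_2d(uv).astype(float); d=np.c_[uv,np.ones(len(uv))]@np.linalg.inv(s.K).T; d=d*[1,-1,-1]
        R=s.T[:3,:3]; return -R.T@s.T[:3,3], d@R
    def plane(s,uv,z):
        o,d=s.ray(uv); return o+d*((z-o[2])/d[:,2])[:,None]
    def crop(s,name,x0,y0,x1,y1,k):
        cv2.imwrite("pics/"+name,cv2.resize(s.im[y0:y1,x0:x1,::-1],None,fx=k,fy=k,interpolation=cv2.INTER_CUBIC))
def tri(cs,uvs):
    A=np.zeros((3,3));b=np.zeros(3)
    for c,uv in zip(cs,uvs):
        o,d=c.ray(uv); d=d[0]/np.linalg.norm(d[0]); M=np.eye(3)-np.outer(d,d); A+=M;b+=M@o
    return np.linalg.solve(A,b)
E
python3 - <<'E'
from h import *
a=Cam("scene"); b=Cam("side")
np.savez("f0.npz",si=a.im,sK=a.K,sT=a.T,di=b.im,dK=b.K,dT=b.T)
a.crop("c1.png",180,150,500,330,2.5); b.crop("c2.png",230,110,430,350,2.5)
a.crop("c3.png",300,150,480,240,4)
E
```

```text
(no output)
```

View pics/c1.png

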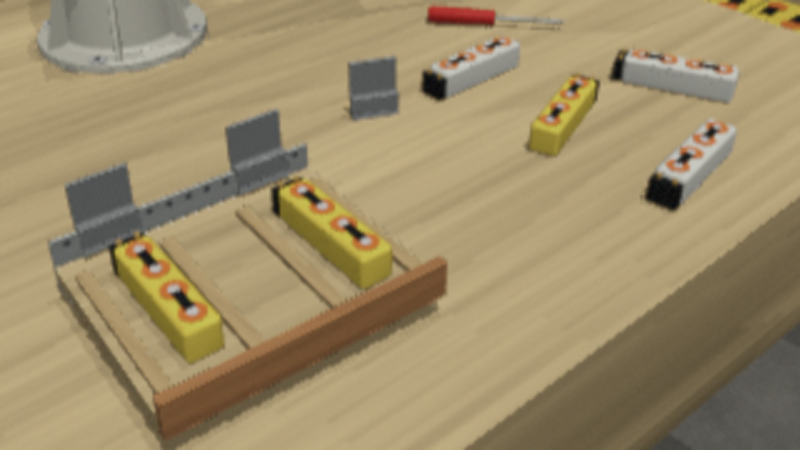

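View pics/c2.png

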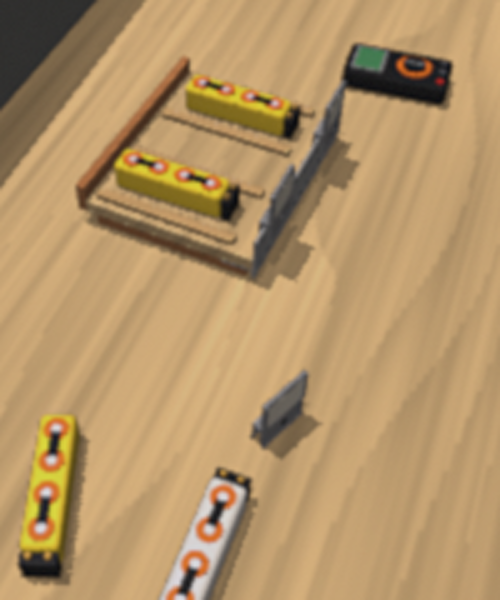

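View pics/c3.png

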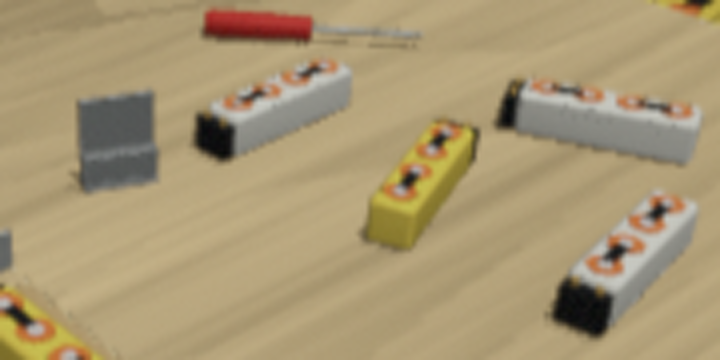

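The crops confirm it: the only loose yellow pack is at scene (405,195). Its black terminal end points away from the shelf, at scene (418,182) and side (246,336). Next I'll measure.

```bash
cat > m1.py <<'E'
from h import *
d=np.load("f0.npz")
a=Cam("",dict(image=d["si"],camera_matrix=d["sK"],world_to_cam=d["sT"])); b=Cam("",dict(image=d["di"],camera_matrix=d["dK"],world_to_cam=d["dT"]))
def orange(c,box):
    x0,y0,x1,y1=box; h=cv2.cvtColor(c.im,cv2.COLOR_RGB2HSV)
    m=((h[...,0]<=15)&(h[...,1]>130)&(h[...,2]>120)); k=np.zeros_like(m);k[y0:y1,x0:x1]=m[y0:y1,x0:x1]
    v,u=np.nonzero(k); return np.c_[u,v]+0.0
def yellow(c,box):
    x0,y0,x1,y1=box; h=cv2.cvtColor(c.im,cv2.COLOR_RGB2HSV)
    m=((h[...,0]>=20)&(h[...,0]<=32)&(h[...,1]>170)&(h[...,2]>70)); k=np.zeros(m.shape,np.uint8);k[y0:y1,x0:x1]=m[y0:y1,x0:x1]
    return k
def an(c,box,z):
    P=c.plane(orange(c,box),z); ctr=(P.min(0)+P.max(0))/2; m=P.mean(0)
    w,V=np.linalg.eigh(np.cov(P[:,:2].T)); t=V[:,1]; s=(P[:,:2]-m[:2])@t
    mid=m[:2]+t*(s.min()+s.max())/2
    return len(P),m.round(1),mid.round(1),np.degrees(np.arctan2(t[1],t[0])).round(1),(s.max()-s.min()).round(1)
if __name__=="__main__":
    print("pack scene",an(a,(385,175,425,215),38)); print("pack side",an(b,(232,270,266,345),38))
    print("L scene",an(a,(285,215,340,268),78)); print("L side",an(b,(272,168,330,200),78))
    print("R scene",an(a,(220,240,273,295),78)); print("R side",an(b,(300,138,352,167),78))
    Y=yellow(b,(232,270,266,345)); v,u=np.nonzero(Y); print(u.min(),u.max(),v.min(),v.max())
E
python3 m1.py
```

```text
pack scene (33, array([600.5, 286.3,  38. ]), array([599.9, 287.9]), np.float64(110.2), np.float64(123.9))
pack side (131, array([596.6, 289.8,  38. ]), array([597.7, 286.9]), np.float64(110.8), np.float64(120.2))
L scene (113, array([ 688.8, -112.7,   78. ]), array([ 672.8, -109.3]), np.float64(167.9), np.float64(179.3))
L side (83, array([ 658.9, -100. ,   78. ]), array([655.6, -99.8]), np.float64(177.9), np.float64(150.2))
R scene (122, array([ 626. , -268.1,   78. ]), array([ 649.6, -269.3]), np.float64(177.3), np.float64(183.2))
R side (56, array([ 628.7, -267.3,   78. ]), array([ 637.3, -267.9]), np.float64(176.4), np.float64(153.1))
238 260 276 332
```

Run:
```python
from m1 import *
a.crop("d1.png",195,185,365,325,4.5); b.crop("d2.png",255,125,375,225,6)
```

```text
(no output)
```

View pics/d1.png

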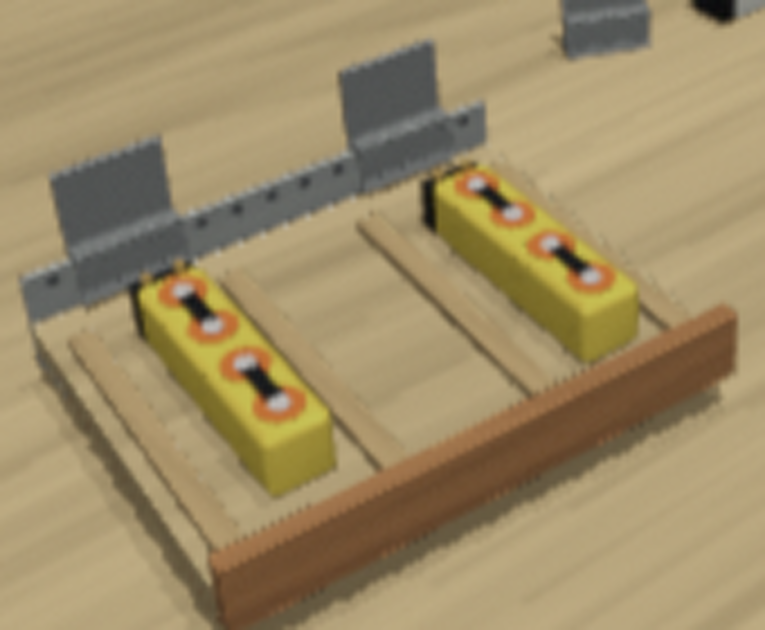

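View pics/d2.png

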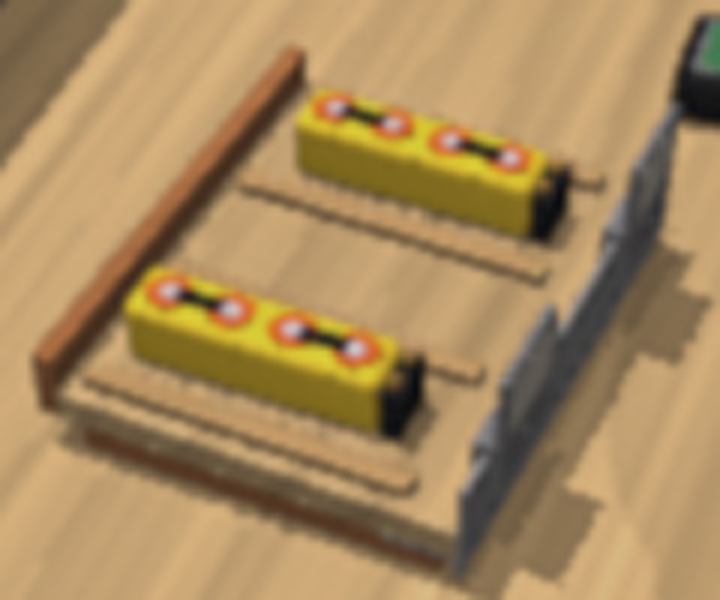

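```bash
cat > m2.py <<'E'
from m1 import *
from scipy.optimize import least_squares
S=lambda x,y:((x+.5)/4.5-.5+195,(y+.5)/4.5-.5+185)
D=lambda x,y:((x+.5)/6-.5+255,(y+.5)/6-.5+125)
pts=[(a,S(22,276),(-112,-142,70)),(a,S(484,102),(-112,142,70)),
(a,S(52,178),(-118.3,-114,119)),(a,S(160,139),(-118.3,-54,119)),(a,S(340,74),(-118.3,54,119)),(a,S(434,42),(-118.3,114,119)),
(a,S(228,276),(-80,-42,48)),(a,S(366,218),(-80,42,48)),(a,S(80,340),(-80,-126,48)),
(b,D(460,495),(-112,142,70)),(b,D(500,390),(-118.3,114,119)),(b,D(552,312),(-118.3,54,119)),(b,D(677,107),(-118.3,-114,119)),
(b,D(545,270),(-80,-42,48)),(b,D(480,372),(-80,42,48)),(b,D(412,480),(-80,126,48))]
def W(p,P):
    c,s=np.cos(p[2]),np.sin(p[2]); P=np.atleast_2d(P); return np.c_[p[0]+c*P[:,0]-s*P[:,1],p[1]+s*P[:,0]+c*P[:,1],P[:,2]]
f=lambda p:np.concatenate([c.proj(W(p,P))[0]-uv for c,uv,P in pts])
r=least_squares(f,[640,-185,0],loss="soft_l1"); 
if __name__=="__main__":
    print(r.x,np.degrees(r.x[2])); print(f(r.x).reshape(-1,2).round(1).tolist())
    print("bay",W(r.x,(10,0,40)),"lip",W(r.x,(-112,0,70)))
    # holder: fit later
    for y in(-84,84):print(W(r.x,(10,y,78)))
    a.crop("d3.png",310,165,350,205,12); b.crop("d4.png",320,250,365,295,12)
E
python3 m2.py
```

```text
[ 6.18059323e+02 -1.84745689e+02 -5.64134256e-02] -3.2322511967795893
[[-0.5, 0.3], [-0.1, -1.0], [-0.3, -0.8], [0.1, -1.0], [0.2, -1.0], [-0.2, -1.3], [0.5, -1.5], [0.3, -1.1], [0.2, -2.0], [-0.0, -0.9], [0.1, -1.6], [-0.3, -2.2], [-0.9, -1.3], [-0.4, -0.9], [-0.1, -1.0], [-0.3, -0.5]]
bay [[ 628.04341463 -185.30952409   40.        ]] lip [[ 506.2374941  -178.43073611   70.        ]]
[[ 623.30719996 -269.1758956    78.        ]]
[[ 632.7796293  -101.44315258   78.        ]]
```

View pics/d3.png

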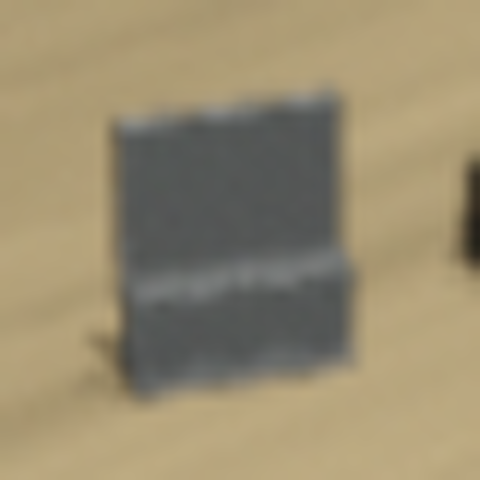

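View pics/d4.png

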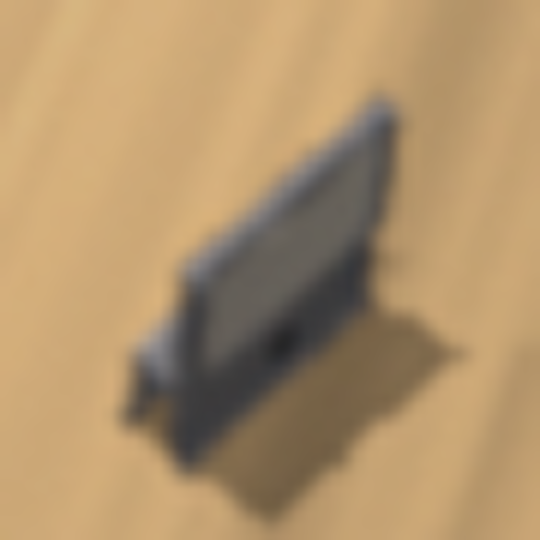

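Run:
```python
from m2 import *
S=lambda x,y:((x+.5)/12-.5+310,(y+.5)/12-.5+165)
D=lambda x,y:((x+.5)/12-.5+320,(y+.5)/12-.5+250)
pts[:]=[(a,S(120,118),(-6.3,-30,75)),(a,S(336,92),(-6.3,30,75)),(a,S(135,393),(7.8,-30,0)),(a,S(352,362),(7.8,30,0)),
(b,D(195,268),(-6.3,30,75)),(b,D(385,96),(-6.3,-30,75)),(b,D(190,470),(-8.8,30,0)),(b,D(370,305),(-8.8,-30,0))]
r=least_squares(f,[480,100,0],loss="soft_l1");print(r.x,np.degrees(r.x[2]));print(f(r.x).reshape(-1,2).round(1).tolist())
print(W(r.x,(-6.3,0,60)))
```

```text
[ 4.24432771e+02  1.32478432e+02 -3.98121482e-01] -22.810680638354
[[-0.6, -0.2], [0.1, -0.8], [-0.1, 0.2], [0.0, -0.2], [-0.4, 0.4], [0.3, -0.3], [-0.5, 0.3], [0.1, -0.6]]
[[418.62548845 134.92086306  60.        ]]
```

```bash
cat >> h.py <<'E'
def go(xyz,psi_deg,tilt=(0,0)):
    s=readout.sense(); R=Ro.from_euler("xyz",s["tcp_rot"]); T=Ro.from_euler("xyz",[np.pi,0,np.radians(psi_deg)])
    d=R.inv().apply(np.array(xyz)-s["eef_pos"])/10; rv=(R.inv()*T).as_rotvec()
    print("t",s["clock"].round(2),"pos",s["eef_pos"].round(1),"rot",np.degrees(s["tcp_rot"]).round(2),"F",s["contact_force"].round(1),"open",round(float(s["opening"]),3))
    print("  delta cm",d.round(3).tolist(),"rot",rv.round(4).tolist())
E
python3 -c "
from h import *
go((598.5,287.4,300),110.5)"
```

```text
Traceback (most recent call last):
  File "h.py", line 25, in go
    print("t",s["clock"].round(2),"pos",s["eef_pos"].round(1),"rot",np.degrees(s["tcp_rot"]).round(2),"F",s["contact_force"].round(1),"open",round(float(s["opening"]),3))
              ^^^^^^^^^^^^^^^^
AttributeError: 'float' object has no attribute 'round'
```

```bash
sed -i 's/s\["clock"\].round(2)/round(s["clock"],2)/' h.py; python3 -c "
from h import *
go((598.5,287.4,300),110.5)"
```

```text
t 0.25 pos [210.  588.5 404.3] rot [-179.96   -0.    160.36] F [-0.4 -0.5 -0. ] open 0.998
  delta cm [-46.708, -15.296, 10.443] rot [-0.0007, 0.0003, 0.8702]
```

Emit:
step_arm(deltas=[{"translation": [-46.7,-15.3,10.4],"rot": [0,0,0.87]},{"translation": [-46.7,-15.3,10.4],"rot": [0,0,0.87]},{"translation": [-46.7,-15.3,10.4],"rot": [0,0,0.87]},{"translation": [-46.7,-15.3,10.4],"rot": [0,0,0.87]},{"translation": [-46.7,-15.3,10.4],"rot": [0,0,0.87]},{"translation": [-46.7,-15.3,10.4],"rot": [0,0,0.87]},{"translation": [-46.7,-15.3,10.4],"rot": [0,0,0.87]},{"translation": [-46.7,-15.3,10.4],"rot": [0,0,0.87]}], grip=0)

```text
clock: 1.25
eef_pos: [598.2, 287.5, 300.7]
tcp_rot: [3.141, -0.0, 1.929]
contact_force: [0.3, 0.7, -0.2]
opening: 0.997
```

```bash
python3 -c "
from h import *
go((598.5,287.4,300),110.5)
w=Cam('wrist'); cv2.imwrite('pics/w1.png',w.im[:,:,::-1]); np.savez('w1.npz',im=w.im,K=w.K,T=w.T)"
```

```text
t 1.25 pos [598.2 287.5 300.7] rot [ 1.7999e+02 -1.0000e-02  1.1051e+02] F [ 0.3  0.7 -0.2] open 0.997
  delta cm [-0.023, 0.028, 0.074] rot [0.0002, -0.0001, 0.0001]
```

View pics/w1.png

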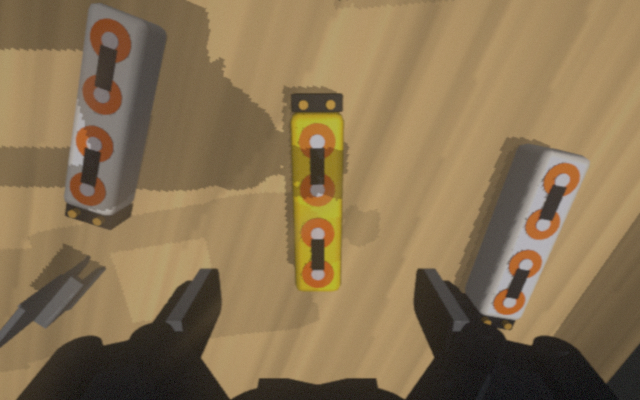

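The wrist view shows the yellow pack at (317,190), centred between the fingers, with its terminal end at the top (317,103). White packs flank it, clear of the fingers.

Run:
```python
from h import *
from m1 import an,yellow
d=np.load("w1.npz"); w=Cam("",dict(image=d["im"],camera_matrix=d["K"],world_to_cam=d["T"]))
print(an(w,(285,85,350,295),38))
h=cv2.cvtColor(w.im,cv2.COLOR_RGB2HSV)
print("ends",w.plane([(317,94),(317,291)],38).round(1), w.plane([(292,200),(342,200)],38).round(1))
go((598.5,287.4,182),110.5)
```

```text
(1950, array([597.2, 289.6,  38. ]), array([598.8, 285.6]), np.float64(110.8), np.float64(124.9))
ends [[570.2 361.9  38. ]
 [622.3 222.8  38. ]] [[578.8 287.6  38. ]
 [612.5 300.2  38. ]]
t 1.3 pos [602.6 283.  299.2] rot [1.7992e+02 1.6000e-01 1.1039e+02] F [ 3.5 -3.7 -0.7] open 0.999
  delta cm [0.588, -0.253, 11.72] rot [0.0015, 0.0029, -0.0019]
```

Emit:
step_arm(deltas=[{"translation": [0,0,0],"rot": [0,0,0]},{"translation": [0,0,0],"rot": [0,0,0]},{"translation": [0,0,0],"rot": [0,0,0]}])

```text
clock: 1.68
eef_pos: [595.9, 290.0, 301.6]
tcp_rot: [3.141, -0.0, 1.93]
contact_force: [-0.2, -0.3, -0.6]
opening: 1.001
```

```bash
python3 -c "
from h import *
go((597,291,182),110.6)"
```

```text
t 1.68 pos [595.9 290.  301.6] rot [ 1.7998e+02 -1.0000e-02  1.1060e+02] F [-0.2 -0.3 -0.6] open 1.001
  delta cm [0.051, 0.136, 11.958] rot [0.0003, -0.0002, 0.0]
```

```bash
cat >> h.py <<'E'
import json
def sent(t,r):
    c=json.load(open("cmd.json")); R=Ro.from_quat(c["q"]); p=np.array(c["p"])+R.apply(np.array(t)*10.); R=R*Ro.from_rotvec(r)
    json.dump(dict(p=p.tolist(),q=R.as_quat().tolist()),open("cmd.json","w"))
def plan(xyz,psi_deg):
    c=json.load(open("cmd.json")); R=Ro.from_quat(c["q"]); T=Ro.from_euler("xyz",[np.pi,0,np.radians(psi_deg)]); s=readout.sense()
    print("t",round(s["clock"],2),"pos",s["eef_pos"].round(1),"rot",np.degrees(s["tcp_rot"]).round(2),"F",s["contact_force"].round(1),"open",round(float(s["opening"]),3))
    print("cmd",np.round(c["p"],1),np.degrees(R.as_euler("xyz")).round(2)," delta",(R.inv().apply(np.array(xyz)-c["p"])/10).round(3).tolist(),"rot",(R.inv()*T).as_rotvec().round(4).tolist())
E
python3 -c "
from h import *
q=Ro.from_euler('xyz',[np.pi,0,np.radians(160.4)]).as_quat()
json.dump(dict(p=[210.077,588.64,404.681],q=q.tolist()),open('cmd.json','w'))
sent([-46.7,-15.3,10.4],[0,0,.87])
plan((597,291,182),110.6)"
```

```text
t 1.68 pos [595.9 290.  301.6] rot [ 1.7998e+02 -1.0000e-02  1.1060e+02] F [-0.2 -0.3 -0.6] open 1.001
cmd [598.7 287.8 300.7] [180.     0.   110.55]  delta [0.354, -0.048, 11.868] rot [-0.0, -0.0, -0.0008]
```

Emit:
step_arm(deltas=[{"translation": [0.4,0,3],"rot": [0,0,0]},{"translation": [0.4,0,6],"rot": [0,0,0]},{"translation": [0.4,0,9],"rot": [0,0,0]},{"translation": [0.4,0,11],"rot": [0,0,0]},{"translation": [0.4,0,11.9],"rot": [0,0,0]},{"translation": [0.4,0,11.9],"rot": [0,0,0]},{"translation": [0.4,0,11.9],"rot": [0,0,0]},{"translation": [0.4,0,11.9],"rot": [0,0,0]}])

```text
clock: 2.68
eef_pos: [595.7, 292.8, 183.1]
tcp_rot: [3.14, -0.0, 1.929]
contact_force: [0.7, 1.5, -0.2]
opening: 0.998
```

```bash
python3 -c "
from h import *
sent([.4,0,11.9],[0,0,0])
plan((597,291,182),110.6)
w=Cam('wrist'); cv2.imwrite('pics/w2.png',w.im[:,:,::-1])"
```

```text
t 2.67 pos [595.7 292.8 183.1] rot [ 1.7991e+02 -1.0000e-02  1.1051e+02] F [ 0.7  1.5 -0.2] open 0.998
cmd [597.3 291.6 181.7] [180.     0.   110.55]  delta [-0.046, -0.048, -0.032] rot [-0.0, -0.0, -0.0008]
```

View pics/w2.png

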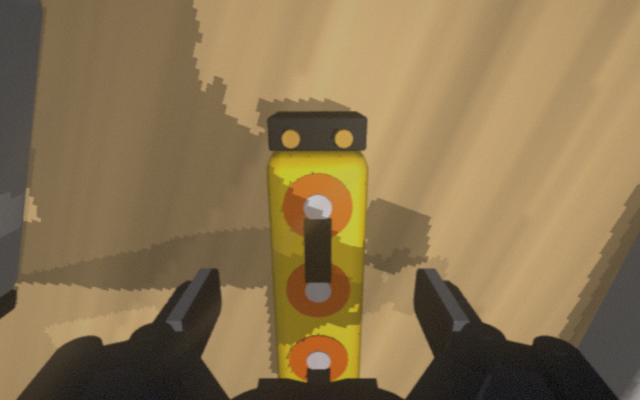

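The wrist view shows the pack centred between the fingers (centre line u≈317). I'll close on it.

Emit:
step_arm(deltas=[{"translation": [0,0,0],"rot": [0,0,0]},{"translation": [0,0,0],"rot": [0,0,0]},{"translation": [0,0,0],"rot": [0,0,0]},{"translation": [0,0,0],"rot": [0,0,0]},{"translation": [0,0,0],"rot": [0,0,0]},{"translation": [0,0,0],"rot": [0,0,0]}], grip=255, squeeze=40)

```text
clock: 3.48
eef_pos: [595.5, 292.8, 182.5]
tcp_rot: [3.141, -0.0, 1.929]
contact_force: [-0.4, 1.1, 4.3]
opening: 0.426
```

Emit:
step_arm(deltas=[{"translation": [0,0,-1.0],"rot": [0,0,0]},{"translation": [0,0,-3],"rot": [0,0,0]},{"translation": [0,0,-6],"rot": [0,0,0]},{"translation": [0,0,-9],"rot": [0,0,0]},{"translation": [0,0,-11.5],"rot": [0,0,0]},{"translation": [0,0,-12],"rot": [0,0,0]},{"translation": [0,0,-12],"rot": [0,0,0]}])

```text
clock: 4.35
eef_pos: [595.1, 292.6, 302.3]
tcp_rot: [3.141, -0.0, 1.929]
contact_force: [-0.6, -0.3, -4.4]
opening: 0.422
```

```bash
python3 -c "
from h import *
sent([0,0,-12],[0,0,0])
plan((628,-185.3,300),176.8)
w=Cam('wrist'); cv2.imwrite('pics/w3.png',w.im[:,:,::-1])"
```

```text
t 4.35 pos [595.1 292.6 302.3] rot [179.99  -0.   110.51] F [-0.6 -0.3 -4.4] open 0.422
cmd [597.3 291.6 301.7] [180.     0.   110.55]  delta [-45.732, -13.867, 0.168] rot [0.0, 0.0, -1.1562]
```

View pics/w3.png

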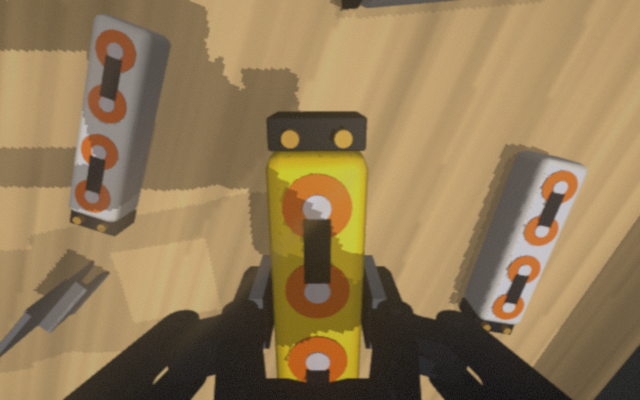

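Run:
```python
from h import *
w=Cam("wrist"); s=readout.sense(); z=s["eef_pos"][2]-182.5+38
R=Ro.from_euler("xyz",s["tcp_rot"])
for uv in [(317,112),(317,117),(269,170),(368,170),(292,139),(343,139)]: print(uv,(R.inv().apply(w.plane(uv,z)[0]-s["eef_pos"])).round(1))
w.crop("w3c.png",240,90,400,190,5)
for n in("scene","side"):
  c=Cam(n); print(n,an) if 0 else None
  print(n,c.proj(s["eef_pos"]-[0,0,163]).round(0))
```

```text
(317, 112) [ 75.8   0.  144.5]
(317, 117) [ 74.3   0.  144.5]
(269, 170) [ 56.5 -16.5 144.5]
(368, 170) [ 56.6  17.5 144.5]
(292, 139) [ 67.1  -8.3 144.5]
(343, 139) [ 67.1   8.7 144.5]
scene [[409. 158.]]
side [[243. 280.]]
```

View pics/w3c.png

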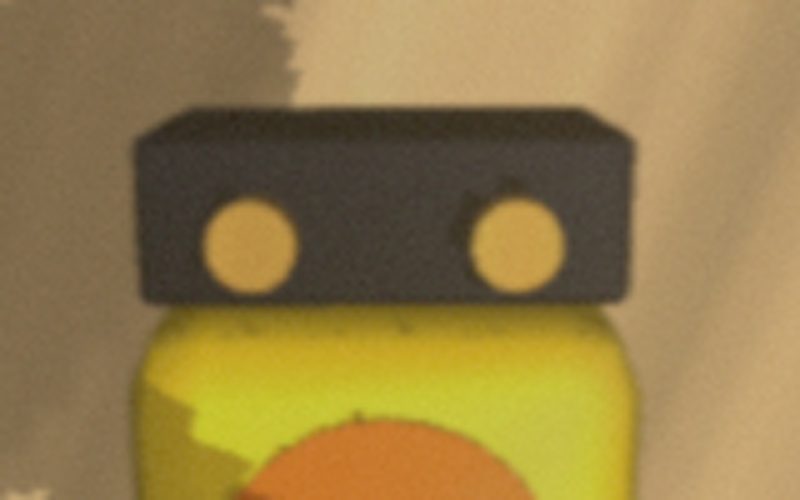

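```bash
python3 -c "
from h import *
plan((626,-185.2,345),176.8)"
```

```text
t 4.55 pos [594.9 292.5 300.9] rot [-1.7988e+02  1.0000e-02  1.1051e+02] F [ 0.3  0.2 -3.9] open 0.428
cmd [597.3 291.6 301.7] [180.     0.   110.55]  delta [-45.653, -14.05, -4.332] rot [0.0, 0.0, -1.1562]
```

Emit:
step_arm(deltas=[{"translation": [-5,-1.5,-4.3],"rot": [0,0,-0.14]},{"translation": [-11,-3.3,-4.3],"rot": [0,0,-0.29]},{"translation": [-17,-5.1,-4.3],"rot": [0,0,-0.45]},{"translation": [-23,-6.9,-4.3],"rot": [0,0,-0.6]},{"translation": [-29,-8.7,-4.3],"rot": [0,0,-0.75]},{"translation": [-35,-10.6,-4.3],"rot": [0,0,-0.9]},{"translation": [-40,-12.2,-4.3],"rot": [0,0,-1.03]},{"translation": [-44,-13.5,-4.3],"rot": [0,0,-1.12]}])

```text
clock: 5.55
eef_pos: [622.7, -169.3, 344.3]
tcp_rot: [-3.142, -0.001, 3.051]
contact_force: [0.6, 0.4, -4.5]
opening: 0.428
```

```bash
python3 -c "
from h import *
sent([-44,-13.5,-4.3],[0,0,-1.12])
plan((626,-185.2,345),176.8)"
```

```text
t 5.55 pos [ 622.7 -169.3  344.3] rot [-1.8000e+02 -7.0000e-02  1.7481e+02] F [ 0.6  0.4 -4.5] open 0.428
cmd [ 625.4 -167.8  344.7] [180.     0.   174.72]  delta [-0.225, -1.727, -0.032] rot [-0.0, 0.0, -0.0362]
```

Emit:
step_arm(deltas=[{"translation": [-0.2,-1.7,0],"rot": [0,0,-0.036]},{"translation": [-0.2,-1.7,0],"rot": [0,0,-0.036]},{"translation": [-0.2,-1.7,0],"rot": [0,0,-0.036]},{"translation": [-0.2,-1.7,0],"rot": [0,0,-0.036]},{"translation": [-0.2,-1.7,0],"rot": [0,0,-0.036]},{"translation": [-0.2,-1.7,0],"rot": [0,0,-0.036]}])

```text
clock: 6.3
eef_pos: [623.5, -183.4, 345.3]
tcp_rot: [-3.142, 0.0, 3.085]
contact_force: [-0.9, 0.7, -3.5]
opening: 0.427
```

```bash
python3 -c "
from h import *
sent([-.2,-1.7,0],[0,0,-.036])
plan((626,-185.2,345),176.8)
for n in ('wrist','side','scene'):
  w=Cam(n); plan((626,-185.2,345),176.8);cv2.imwrite('pics/%s4.png'%n,w.im[:,:,::-1]); np.savez(n+'4.npz',im=w.im,K=w.K,T=w.T)"
```

```text
t 6.3 pos [ 623.5 -183.4  345.3] rot [-1.8000e+02  1.0000e-02  1.7678e+02] F [-0.9  0.7 -3.5] open 0.427
cmd [ 625.8 -184.9  344.7] [180.     0.   176.79]  delta [-0.024, -0.028, -0.032] rot [-0.0, 0.0, -0.0002]
t 6.35 pos [ 623.5 -183.4  345.2] rot [-180.      0.    176.77] F [ 0.3  1.  -4.3] open 0.425
cmd [ 625.8 -184.9  344.7] [180.     0.   176.79]  delta [-0.024, -0.028, -0.032] rot [-0.0, 0.0, -0.0002]
t 6.4 pos [ 623.5 -183.6  345.2] rot [-180.      0.    176.76] F [-0.1 -0.1 -5. ] open 0.432
cmd [ 625.8 -184.9  344.7] [180.     0.   176.79]  delta [-0.024, -0.028, -0.032] rot [-0.0, 0.0, -0.0002]
t 6.45 pos [ 623.5 -183.7  345.2] rot [-1.8000e+02  1.0000e-02  1.7675e+02] F [ 0.1  0.3 -3.7] open 0.423
cmd [ 625.8 -184.9  344.7] [180.     0.   176.79]  delta [-0.024, -0.028, -0.032] rot [-0.0, 0.0, -0.0002]
```

View pics/wrist4.png

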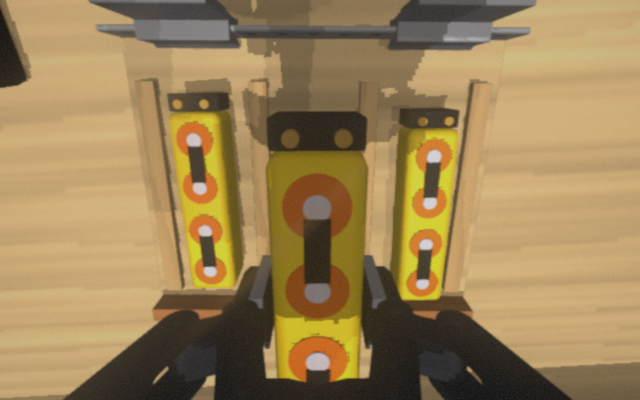

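View pics/side4.png

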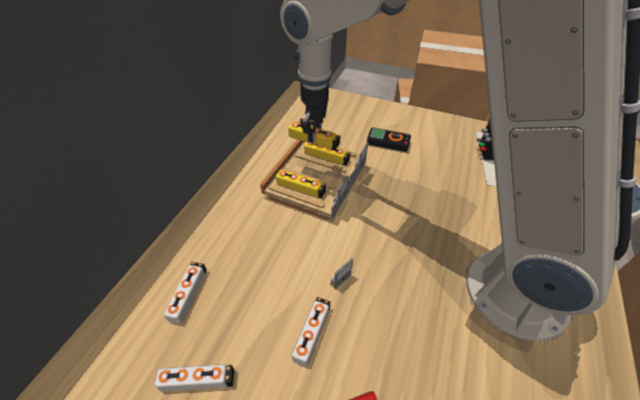

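The wrist view shows the free lane directly under the held pack. The inner batten ends are at (260,81) and (368,81), the lip runs from (97,28) to (528,32), and the terminal end faces the lip. I'll measure the shelf from this view.

Run:
```python
from h import *
d=np.load("wrist4.npz"); w=Cam("",dict(image=d["im"],camera_matrix=d["K"],world_to_cam=d["T"]))
w.crop("w4a.png",90,0,330,120,3.3); w.crop("w4b.png",310,0,550,120,3.3)
```

```text
(no output)
```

View pics/w4a.png

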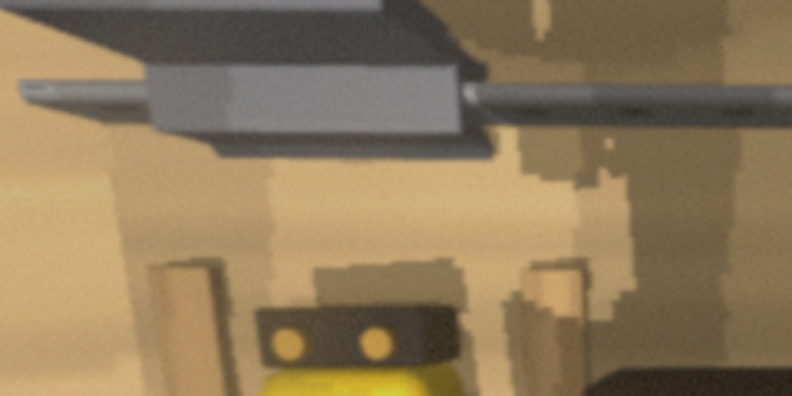

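View pics/w4b.png

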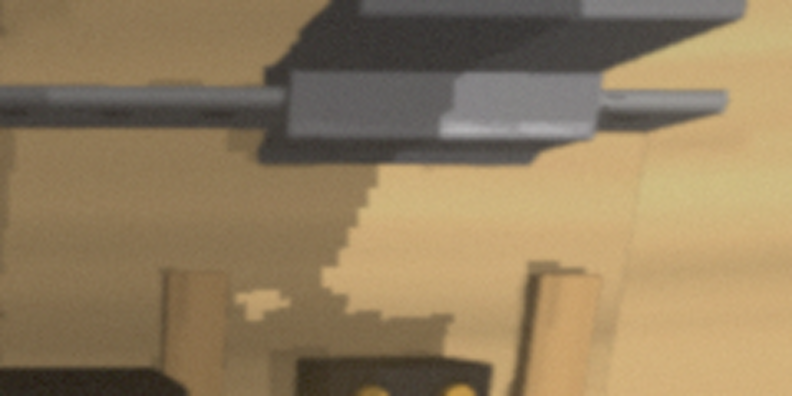

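Run:
```python
from h import *
d=np.load("wrist4.npz"); w=Cam("",dict(image=d["im"],camera_matrix=d["K"],world_to_cam=d["T"]))
A=lambda x,y:((x+.5)/3.3-.5+90,(y+.5)/3.3-.5); B=lambda x,y:((x+.5)/3.3-.5+310,(y+.5)/3.3-.5)
L=w.plane([A(21,90),B(727,98)],70); print("lip",L.round(1),np.linalg.norm(L[1]-L[0]),"mid",L.mean(0).round(1),"yaw",np.degrees(np.arctan2(-(L[1]-L[0])[0],(L[1]-L[0])[1])))
T=w.plane([A(150,268),A(210,268),A(525,270),A(585,270),B(165,271),B(228,271),B(540,275),B(603,275)],48);print("battens",T.round(1))
m=(T[0::2]+T[1::2])/2;e=m[3]-m[0];print(np.linalg.norm(e),m[[1,2]].mean(0),m.mean(0),"yaw",np.degrees(np.arctan2(-e[0],e[1])))
Br=w.plane([A(148,98),A(460,98),B(290,104),B(600,104)],74);print("bridges",Br.round(1)); c=(Br[0]+Br[3])/2;print(c)
c,s=np.cos(np.radians(-3.2)),np.sin(np.radians(-3.2))
for nm,p,q in(("lip",L.mean(0),(-112,0)),("bat",m.mean(0),(-80,0))):
  print(nm,"->origin",p[0]-c*q[0]+s*q[1],p[1]-s*q[0]-c*q[1])
```

```text
lip [[ 495.5 -318.8   70. ]
 [ 512.6  -38.2   70. ]] 281.09555589401504 mid [ 504.1 -178.5   70. ] yaw -3.496130707446256
battens [[ 528.4 -312.1   48. ]
 [ 529.1 -298.7   48. ]
 [ 533.5 -228.3   48. ]
 [ 534.3 -214.9   48. ]
 [ 538.3 -146.4   48. ]
 [ 539.1 -132.3   48. ]
 [ 543.9  -62.4   48. ]
 [ 544.7  -48.3   48. ]]
250.59585974710328 [ 536.29982501 -180.47495564   48.        ] [ 536.40891046 -180.4224474    48.        ] yaw -3.5472135014532373
bridges [[ 499.  -292.4   74. ]
 [ 502.4 -232.2   74. ]
 [ 509.4 -124.9   74. ]
 [ 512.8  -64.9   74. ]]
[ 505.89141075 -178.6566053    74.        ]
lip ->origin 615.9043102899798 -184.78666685337987
bat ->origin 616.2841715937416 -184.88816779706997
```

Emit:
step_arm(deltas=[{"translation": [-0.07,-0.16,1.5],"rot": [0,0,0.005]},{"translation": [-0.07,-0.16,4],"rot": [0,0,0.005]},{"translation": [-0.07,-0.16,6.5],"rot": [0,0,0.005]},{"translation": [-0.07,-0.16,9],"rot": [0,0,0.005]},{"translation": [-0.07,-0.16,11],"rot": [0,0,0.005]},{"translation": [-0.07,-0.16,11.7],"rot": [0,0,0.005]},{"translation": [-0.07,-0.16,11.7],"rot": [0,0,0.005]},{"translation": [-0.07,-0.16,11.7],"rot": [0,0,0.005]}])

```text
clock: 7.45
eef_pos: [624.5, -185.6, 229.1]
tcp_rot: [-3.141, 0.002, 3.08]
contact_force: [-0.6, 0.6, -4.1]
opening: 0.427
```

Run:
```python
from h import *
sent([-.07,-.16,11.7],[0,0,.005])
w=Cam("wrist");go((624.1,-185.3,222.5),176.5)
cv2.imwrite('pics/w5.png',w.im[:,:,::-1])
```

```text
t 7.5 pos [ 624.5 -185.6  229.2] rot [-1.7998e+02  1.0000e-01  1.7646e+02] F [ 0.5  0.7 -4.3] open 0.425
  delta cm [0.046, 0.028, 0.671] rot [-0.0004, 0.0017, -0.0007]
```

View pics/w5.png

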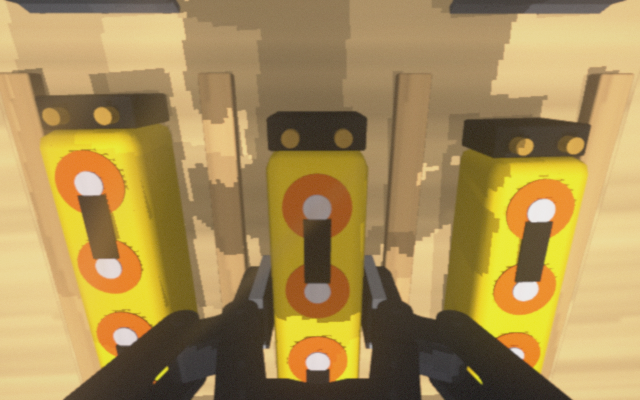

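The pack sits midway between the inner battens (mid u≈316.5, pack at 317). I'll lower it slowly.

Emit:
step_arm(deltas=[{"translation": [0.04,0.03,0.15],"rot": [0,0,0]},{"translation": [0.04,0.03,0.3],"rot": [0,0,0]},{"translation": [0.04,0.03,0.45],"rot": [0,0,0]},{"translation": [0.04,0.03,0.55],"rot": [0,0,0]},{"translation": [0.04,0.03,0.55],"rot": [0,0,0]},{"translation": [0.04,0.03,0.55],"rot": [0,0,0]}])

```text
clock: 8.25
eef_pos: [623.7, -185.1, 222.6]
tcp_rot: [-3.142, -0.0, 3.08]
contact_force: [-0.6, 0.4, -3.8]
opening: 0.428
```

Emit:
step_arm(deltas=[{"translation": [0,0,0.05],"rot": [0,0,0]},{"translation": [0,0,0.1],"rot": [0,0,0]},{"translation": [0,0,0.1],"rot": [0,0,0]}])

```text
clock: 8.62
eef_pos: [623.7, -185.2, 222.4]
tcp_rot: [-3.142, 0.0, 3.08]
contact_force: [-2.7, 1.4, 4.9]
opening: 0.428
```

Emit:
step_arm(deltas=[{"translation": [0,0,0],"rot": [0,0,0]},{"translation": [0,0,0],"rot": [0,0,0]},{"translation": [0,0,0],"rot": [0,0,0]},{"translation": [0,0,0],"rot": [0,0,0]}], grip=80, squeeze=20)

```text
clock: 9.12
eef_pos: [623.7, -185.1, 221.6]
tcp_rot: [-3.142, 0.0, 3.08]
contact_force: [-0.2, -0.5, 0.2]
opening: 0.686
```

Emit:
step_arm(deltas=[{"translation": [0,0,-0.5],"rot": [0,0,0]},{"translation": [0,0,-2],"rot": [0,0,0]},{"translation": [0,0,-5],"rot": [0,0,0]},{"translation": [0,0,-9],"rot": [0,0,0]},{"translation": [0,0,-13],"rot": [0,0,0]},{"translation": [0,0,-15],"rot": [0,0,0]},{"translation": [0,0,-15],"rot": [0,0,0]},{"translation": [0,0,-15],"rot": [0,0,0]}])

```text
clock: 10.12
eef_pos: [623.2, -185.0, 370.2]
tcp_rot: [3.141, -0.002, 3.08]
contact_force: [0.5, -0.3, 0.0]
opening: 0.688
```

Run:
```python
from h import *
sent([.04,.03,.55],[0,0,0]);sent([0,0,.1],[0,0,0]);sent([0,0,-15],[0,0,0])
w=Cam("wrist");plan((418.6,134.9,330),67.2)
cv2.imwrite('pics/w6.png',w.im[:,:,::-1]); np.savez('w6.npz',im=w.im,K=w.K,T=w.T)
```

```text
t 10.18 pos [ 623.1 -185.   369.9] rot [ 1.7996e+02 -1.5000e-01  1.7646e+02] F [ 0.3 -0.3  0.1] open 0.687
cmd [ 626.  -186.2  371.2] [180.    0.  176.5]  delta [22.663, 30.786, 4.118] rot [0.0, -0.0, 1.9076]
```

View pics/w6.png

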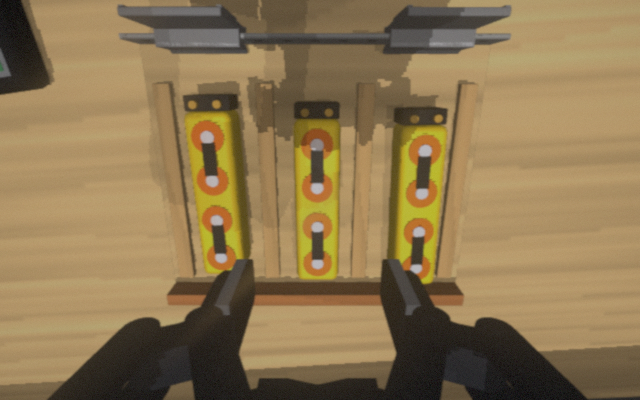

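Run:
```python
from h import *
from m1 import an
d=np.load("w6.npz"); w=Cam("",dict(image=d["im"],camera_matrix=d["K"],world_to_cam=d["T"]))
w.crop("w6c.png",120,0,520,130,2)
print(an(w,(290,100,345,280),78)); print("L",an(w,(400,100,450,265),78),"R",an(w,(190,100,240,270),78))
print("lip",w.plane([(120,37),(510,38.5)],70).round(1),w.plane([(317,37.8)],70).round(1)); print("pack ends",w.plane([(317,105),(317,279)],78).round(1))
```

```text
(1265, array([ 623.5, -184. ,   78. ]), array([ 631.7, -184.5]), np.float64(176.3), np.float64(124.8))
L (1190, array([ 624.8, -100.4,   78. ]), array([ 634.6, -100.7]), np.float64(177.9), np.float64(110.1)) R (1625, array([ 614.1, -267.1,   78. ]), array([ 621.1, -267.4]), np.float64(177.5), np.float64(125.8))
lip [[ 496.5 -318.5   70. ]
 [ 514.7  -38.1   70. ]] [[ 505.7 -177.    70. ]]
pack ends [[ 551.9 -179.9   78. ]
 [ 698.9 -189.    78. ]]
```

View pics/w6c.png

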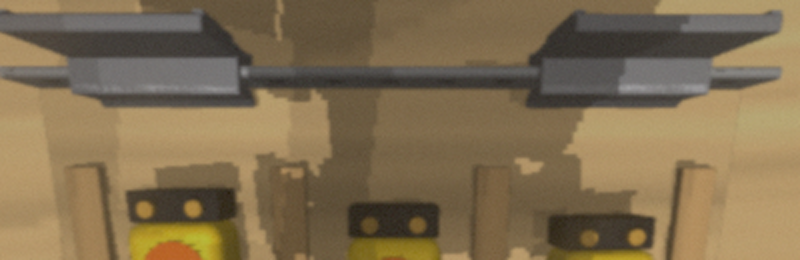

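Emit:
step_arm(deltas=[{"translation": [2,3,0.4],"rot": [0,0,0.17]},{"translation": [4.5,6,0.8],"rot": [0,0,0.35]},{"translation": [7,9.5,1.2],"rot": [0,0,0.53]},{"translation": [9.5,13,1.6],"rot": [0,0,0.71]},{"translation": [12,16.5,2],"rot": [0,0,0.89]},{"translation": [14.5,20,2],"rot": [0,0,1.07]},{"translation": [17,23.5,2],"rot": [0,0,1.25]},{"translation": [19,26.5,2],"rot": [0,0,1.43]}], grip=60)

```text
clock: 11.18
eef_pos: [449.0, 92.1, 350.3]
tcp_rot: [-3.139, 0.0, 1.644]
contact_force: [0.3, 0.2, -0.7]
opening: 0.768
```

Run:
```python
from h import *
sent([19,26.5,2],[0,0,1.43]); plan((421,134,350),67.2)
```

```text
t 11.18 pos [449.   92.1 350.3] rot [-1.7985e+02  1.0000e-02  9.4200e+01] F [ 0.3  0.2 -0.7] open 0.768
cmd [452.5  89.9 351.2] [180.     0.    94.57]  delta [4.648, -2.793, 0.118] rot [-0.0, -0.0, 0.4776]
```

Emit:
step_arm(deltas=[{"translation": [1.5,-1,0],"rot": [0,0,0.17]},{"translation": [3.2,-2,0],"rot": [0,0,0.33]},{"translation": [4.6,-2.8,0],"rot": [0,0,0.478]},{"translation": [4.6,-2.8,0],"rot": [0,0,0.478]},{"translation": [4.6,-2.8,0],"rot": [0,0,0.478]},{"translation": [4.6,-2.8,0],"rot": [0,0,0.478]},{"translation": [4.6,-2.8,0],"rot": [0,0,0.478]}])

```text
clock: 12.05
eef_pos: [419.1, 134.4, 351.6]
tcp_rot: [-3.142, 0.0, 1.172]
contact_force: [0.9, 0.3, -0.8]
opening: 0.764
```

Run:
```python
from h import *
sent([4.6,-2.8,0],[0,0,.478])
w=Cam("wrist");plan((418.6,134.9,330),67.2)
cv2.imwrite('pics/w7.png',w.im[:,:,::-1]); np.savez('w7.npz',im=w.im,K=w.K,T=w.T)
w.crop("w7c.png",230,60,400,220,4)
```

```text
t 12.1 pos [419.  134.4 351.6] rot [180.     0.    67.14] F [-0.2 -0.2  0.3] open 0.763
cmd [421.  133.5 351.2] [180.     0.    67.18]  delta [0.036, -0.272, 2.118] rot [-0.0, -0.0, -0.0004]
```

View pics/w7.png

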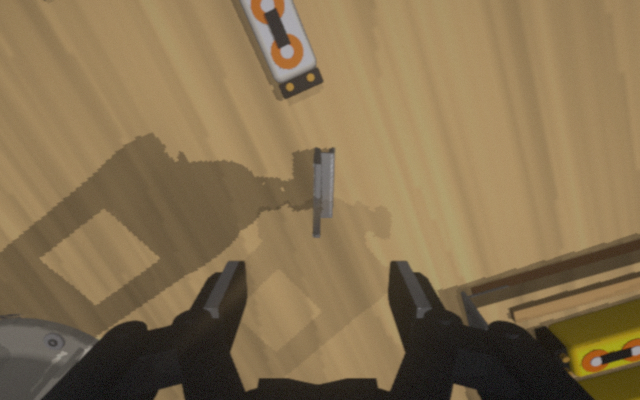

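View pics/w7c.png

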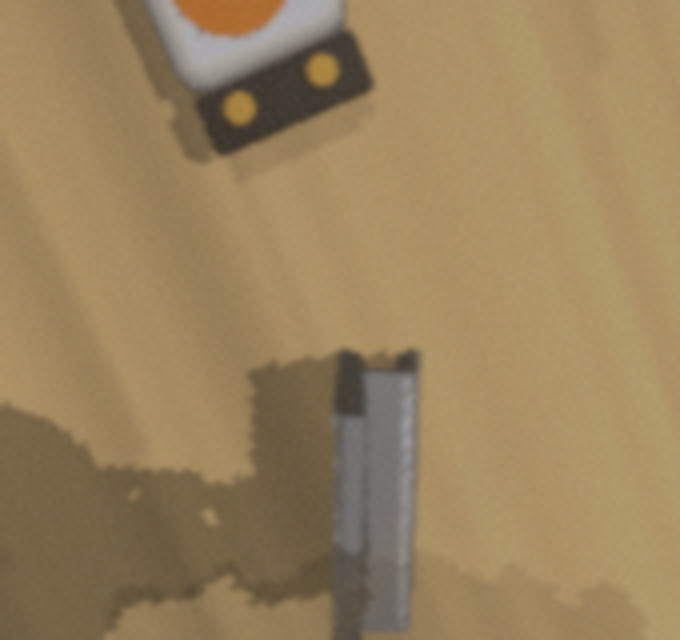

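Run:
```python
from h import *
d=np.load("w7.npz"); w=Cam("",dict(image=d["im"],camera_matrix=d["K"],world_to_cam=d["T"]))
w.crop("w7d.png",295,135,350,245,6)
C=lambda x,y:((x+.5)/4-.5+230,(y+.5)/4-.5+60)
P=w.plane([C(349,414),(317,236.5)],75);print(P.round(1),np.linalg.norm(P[1]-P[0]),P.mean(0))
Q=w.plane([C(366,372),C(414,372),C(366,628),C(410,628)],30);print(Q.round(1));print(np.linalg.norm(Q[2]-Q[0]));
```

```text
[[430.2 162.8  75. ]
 [407.4 108.4  75. ]] 58.98948324477416 [418.82738726 135.59529724  75.        ]
[[433.4 161.   30. ]
 [443.  157.   30. ]
 [410.7 106.5  30. ]
 [420.  102.6  30. ]]
59.06395690112989
```

View pics/w7d.png

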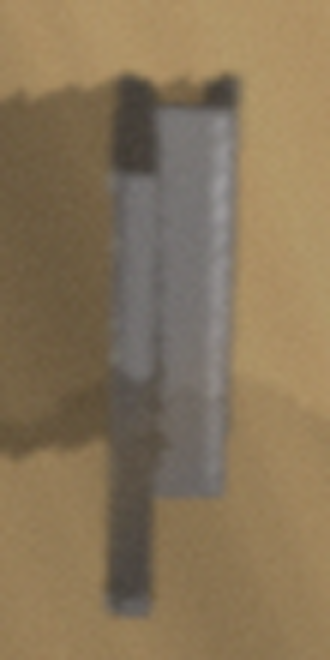

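The wrist view shows the plate top strip running from (317,163) to (316,237), 59 mm measured against 60 given. It's centred between the fingers and square to the jaws, with the hook on the right. I'll descend.

Emit:
step_arm(deltas=[{"translation": [0.1,-0.09,2],"rot": [0,0,0]},{"translation": [0.1,-0.09,5],"rot": [0,0,0]},{"translation": [0.1,-0.09,8],"rot": [0,0,0]},{"translation": [0.1,-0.09,11],"rot": [0,0,0]},{"translation": [0.1,-0.09,13.3],"rot": [0,0,0]},{"translation": [0.1,-0.09,14.2],"rot": [0,0,0]},{"translation": [0.1,-0.09,14.2],"rot": [0,0,0]},{"translation": [0.1,-0.09,14.2],"rot": [0,0,0]}])

```text
clock: 13.1
eef_pos: [418.8, 136.1, 210.4]
tcp_rot: [3.141, -0.001, 1.172]
contact_force: [0.1, -0.3, 0.4]
opening: 0.769
```

Run:
```python
from h import *
sent([.1,-.09,14.2],[0,0,0])
w=Cam("wrist");go((418.6,135.7,209),67.15)
cv2.imwrite('pics/w8.png',w.im[:,:,::-1])
```

```text
t 13.15 pos [418.8 136.1 210.5] rot [ 1.7993e+02 -6.0000e-02  6.7140e+01] F [-0.6  0.6 -0.4] open 0.768
  delta cm [-0.049, -0.006, 0.149] rot [0.0012, -0.001, -0.0002]
```

View pics/w8.png

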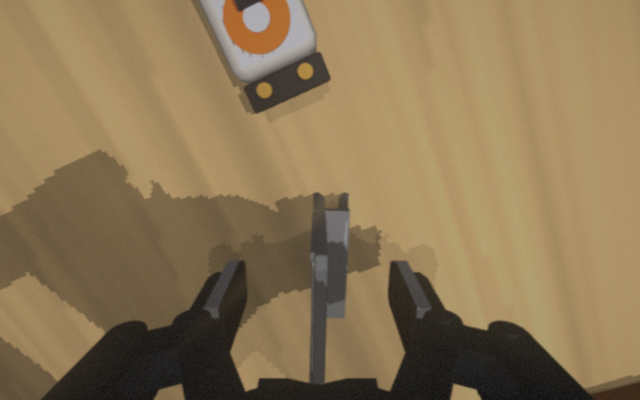

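Emit:
step_arm(deltas=[{"translation": [0,0,0],"rot": [0,0,0]},{"translation": [0,0,0],"rot": [0,0,0]},{"translation": [0,0,0],"rot": [0,0,0]},{"translation": [0,0,0],"rot": [0,0,0]},{"translation": [0,0,0],"rot": [0,0,0]},{"translation": [0,0,0],"rot": [0,0,0]},{"translation": [0,0,0],"rot": [0,0,0]},{"translation": [0,0,0],"rot": [0,0,0]}], grip=255, squeeze=80)

```text
clock: 14.15
eef_pos: [418.5, 136.0, 209.8]
tcp_rot: [3.141, -0.0, 1.172]
contact_force: [-0.4, -0.9, 6.0]
opening: 0.047
```

Run:
```python
from h import *
w=Cam("wrist");go((418.6,135.7,209),67.15)
cv2.imwrite('pics/w9.png',w.im[:,:,::-1])
```

```text
t 14.2 pos [418.5 136.  209.8] rot [ 1.7998e+02 -1.0000e-02  6.7140e+01] F [ 0.4 -0.3  4.4] open 0.046
  delta cm [-0.027, 0.02, 0.075] rot [0.0003, -0.0002, -0.0001]
```

View pics/w9.png

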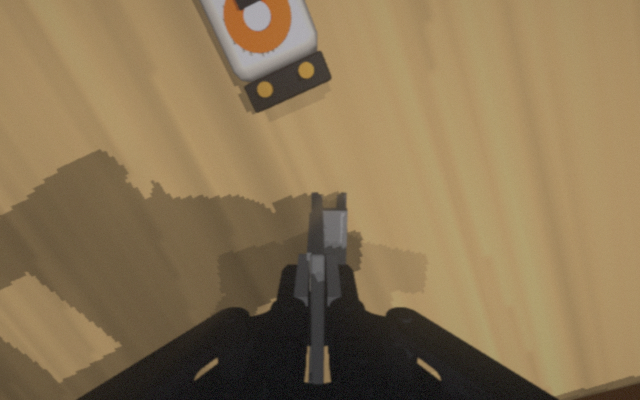

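Plate gripped. Lifting and carrying it over.

Emit:
step_arm(deltas=[{"translation": [0,0,-1],"rot": [0,0,0]},{"translation": [0,0,-4],"rot": [0,0,0]},{"translation": [0,0,-8],"rot": [0,0,0]},{"translation": [0,0,-12],"rot": [0,0,0]},{"translation": [0,0,-14.5],"rot": [0,0,0]},{"translation": [0,0,-15],"rot": [0,0,0]}])

```text
clock: 14.95
eef_pos: [418.6, 136.1, 361.3]
tcp_rot: [3.139, -0.002, 1.172]
contact_force: [-0.1, 0.0, -0.2]
opening: 0.044
```

Run:
```python
from h import *
sent([0,0,-15],[0,0,0]);go((498.7,-177.7,355),86.5);plan((501,-179,355),86.5)
```

```text
t 14.95 pos [418.6 136.1 361.3] rot [ 1.7987e+02 -1.2000e-01  6.7140e+01] F [-0.1  0.  -0.2] open 0.044
  delta cm [-25.806, 19.574, 0.622] rot [0.0025, -0.0016, -0.3379]
t 14.95 pos [418.6 136.1 361.3] rot [ 1.7987e+02 -1.2000e-01  6.7140e+01] F [-0.1  0.  -0.2] open 0.044
cmd [420.5 134.8 359.2] [180.     0.    67.18]  delta [-25.801, 19.587, 0.418] rot [-0.0, -0.0, -0.3372]
```

Emit:
step_arm(deltas=[{"translation": [-3,2.3,0],"rot": [0,0,-0.05]},{"translation": [-7,5.3,0],"rot": [0,0,-0.1]},{"translation": [-12,9.1,0],"rot": [0,0,-0.16]},{"translation": [-17,12.9,0],"rot": [0,0,-0.22]},{"translation": [-21,15.9,0],"rot": [0,0,-0.28]},{"translation": [-24,18.2,0],"rot": [0,0,-0.32]},{"translation": [-25.8,19.6,0],"rot": [0,0,-0.337]},{"translation": [-25.8,19.6,0],"rot": [0,0,-0.337]}])

```text
clock: 15.95
eef_pos: [498.6, -178.9, 358.3]
tcp_rot: [-3.14, -0.001, 1.507]
contact_force: [-0.7, 0.9, -1.6]
opening: 0.049
```

Emit:
step_arm(deltas=[{"translation": [0,0,0],"rot": [0,0,0]},{"translation": [0,0,0],"rot": [0,0,0]},{"translation": [0,0,0],"rot": [0,0,0]},{"translation": [0,0,0],"rot": [0,0,0]}])

```text
clock: 16.45
eef_pos: [498.8, -177.4, 359.8]
tcp_rot: [3.141, 0.0, 1.509]
contact_force: [-0.0, 0.3, -0.5]
opening: 0.047
```

Run:
```python
from h import *
sent([-25.8,19.6,0],[0,0,-.337])
go((498.7,-177.7,285),86.5);plan((501,-179,355),86.5)
w=Cam("wrist");go((498.7,-177.7,285),86.5)
cv2.imwrite('pics/w10.png',w.im[:,:,::-1]);np.savez('w10.npz',im=w.im,K=w.K,T=w.T)
```

```text
t 16.45 pos [ 498.8 -177.4  359.8] rot [179.99   0.    86.48] F [-0.   0.3 -0.5] open 0.047
  delta cm [-0.027, -0.008, 7.476] rot [0.0002, 0.0, -0.0003]
t 16.45 pos [ 498.8 -177.4  359.8] rot [179.99   0.    86.48] F [-0.   0.3 -0.5] open 0.047
cmd [ 501.1 -179.   359.2] [-180.      0.     86.49]  delta [0.003, -0.012, 0.418] rot [-0.0, -0.0, -0.0002]
t 16.5 pos [ 498.8 -177.6  359.8] rot [179.99   0.    86.47] F [ 0.4 -0.4 -1.2] open 0.047
  delta cm [-0.015, -0.01, 7.478] rot [0.0002, 0.0, -0.0005]
```

View pics/w10.png

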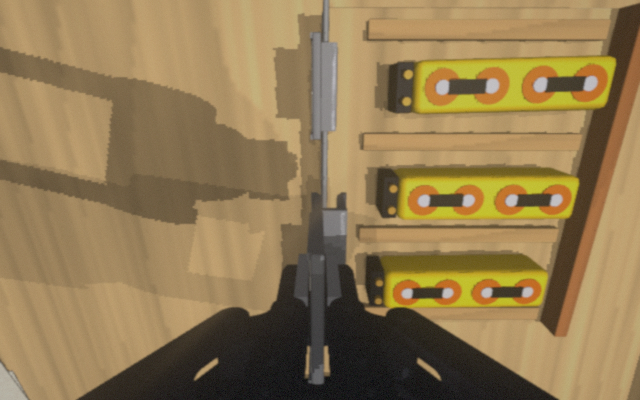

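The wrist view shows the lip line at u≈325 lined up with the gap of the held holder (legs at u≈317 and 341, v≈195). I'll descend to about 12 mm above the lip and look again.

Emit:
step_arm(deltas=[{"translation": [0,0,1.5],"rot": [0,0,0]},{"translation": [0,0,3.5],"rot": [0,0,0]},{"translation": [0,0,5.5],"rot": [0,0,0]},{"translation": [0,0,6.7],"rot": [0,0,0]},{"translation": [0,0,6.7],"rot": [0,0,0]},{"translation": [0,0,6.7],"rot": [0,0,0]},{"translation": [0,0,6.7],"rot": [0,0,0]},{"translation": [0,0,6.7],"rot": [0,0,0]}])

```text
clock: 17.5
eef_pos: [498.9, -177.9, 293.2]
tcp_rot: [3.141, 0.0, 1.509]
contact_force: [-0.2, 0.0, -0.1]
opening: 0.043
```

Run:
```python
from h import *
sent([0,0,6.7],[0,0,0])
for n in("wrist","side","scene"):
  w=Cam(n);np.savez('%s11.npz'%n,im=w.im,K=w.K,T=w.T)
  if n=="wrist": w.crop("w11.png",240,0,400,280,2.8)
  if n=="side": w.crop("s11.png",290,110,400,230,5)
  if n=="scene": w.crop("a11.png",195,165,330,265,5)
go((498.7,-177.7,285),86.5)
```

```text
t 17.65 pos [ 498.8 -177.9  292.9] rot [1.7997e+02 1.0000e-02 8.6450e+01] F [-0.7  0.4 -1.8] open 0.048
  delta cm [0.018, -0.015, 0.793] rot [0.0005, 0.0002, -0.0009]
```

View pics/w11.png

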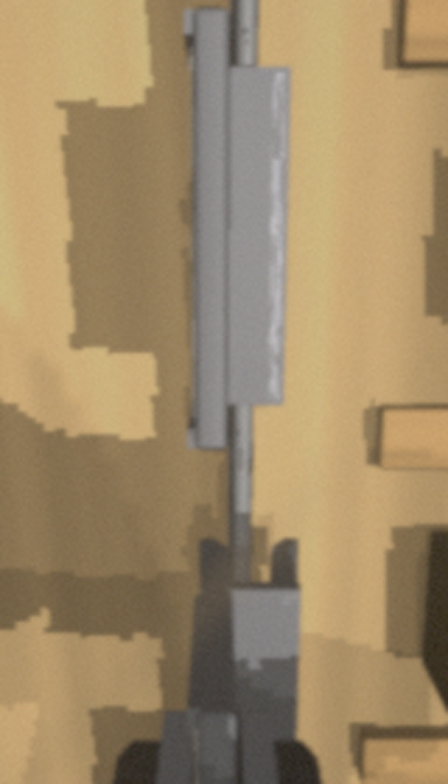

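View pics/s11.png

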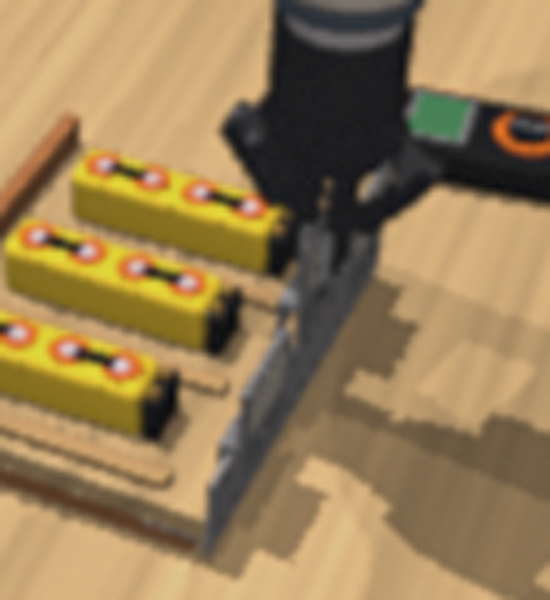

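View pics/a11.png

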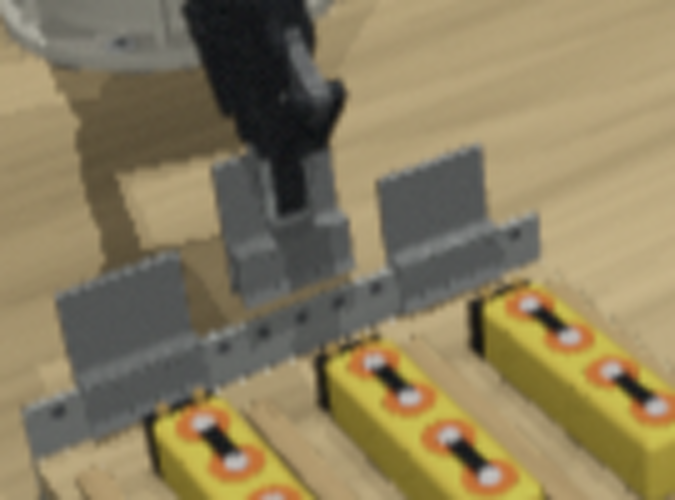

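Run:
```python
from h import *
d=np.load("wrist11.npz"); w=Cam("",dict(image=d["im"],camera_matrix=d["K"],world_to_cam=d["T"]))
w.crop("w11z.png",300,140,360,215,8)
```

```text
(no output)
```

View pics/w11z.png

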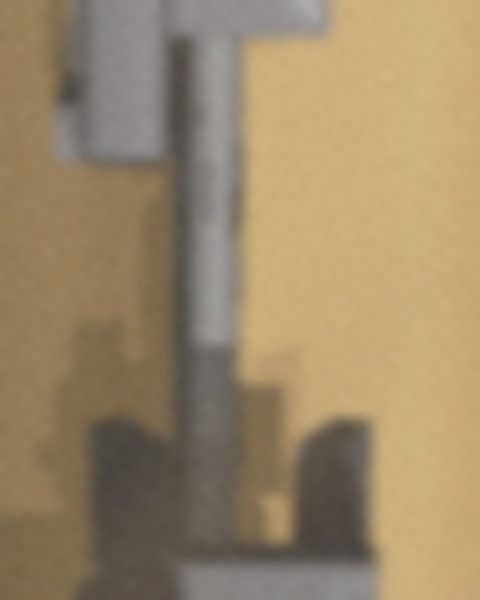

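Run:
```python
from h import *
d=np.load("wrist11.npz"); w=Cam("",dict(image=d["im"],camera_matrix=d["K"],world_to_cam=d["T"]))
s=readout.sense(); R=Ro.from_euler("xyz",s["tcp_rot"]);p=s["eef_pos"]
C=lambda x,y:((x+.5)/8-.5+300,(y+.5)/8-.5+140)
f=lambda uv,z:R.inv().apply(w.plane([uv],z)-p)[0].round(2)
for x,y in((188,300),(237,300),(188,500),(237,500),(190,60),(240,60)): print("lip",f(C(x,y),70))
z=p[2]-209.8;print("foot z",z)
for x,y in((90,430),(372,430),(300,470)): print("foot",f(C(x,y),z))
D=lambda x,y:((x+.5)/2.8-.5+240,(y+.5)/2.8-.5)
for x,y in((229,70),(290,70),(228,402),(284,402)):print("fixed bridge",f(D(x,y),74))
for x,y in((193,10),(227,10),(193,447),(225,447)):print("fixed plate",f(D(x,y),119))
```

```text
lip [ 33.78   3.31 222.92]
lip [ 33.78   6.88 222.93]
lip [ 18.39   3.4  222.93]
lip [ 18.38   7.06 222.93]
lip [ 51.29   3.35 222.92]
lip [ 51.29   6.89 222.92]
foot z 83.12721551853019
foot [ 27.91  -3.65 209.79]
foot [ 27.9   15.82 209.8 ]
foot [ 25.   10.9 209.8]
fixed bridge [112.87   1.98 218.91]
fixed bridge [112.88  12.82 218.92]
fixed bridge [ 54.07   2.04 218.92]
fixed bridge [ 54.07  13.1  218.92]
fixed plate [112.88  -3.38 173.91]
fixed plate [112.89   1.14 173.91]
fixed plate [ 54.16  -3.84 173.92]
fixed plate [ 54.16   1.05 173.92]
```

Run:
```python
from h import *
d=np.load("wrist11.npz"); w=Cam("",dict(image=d["im"],camera_matrix=d["K"],world_to_cam=d["T"]))
s=readout.sense(); R=Ro.from_euler("xyz",s["tcp_rot"]);p=s["eef_pos"]
o,dd=w.ray([(317.1,202.5)]); print("cam in tool",R.inv().apply(o-p).round(1),"axis",R.inv().apply(dd[0]).round(3))
C=lambda x,y:((x+.5)/8-.5+300,(y+.5)/8-.5+140)
f=lambda uv,z:R.inv().apply(w.plane([uv],z)-p)[0].round(2)
zb=p[2]-179.8
for x in (178,380):print("bridge top far edge",f(C(x,560),zb))
# predicted pixels for holder corners
for P in [(30,-2.5,209.8),(30,14.1,209.8),(30,10.1,209.8),(30,2.5,209.8),(30,2.5,179.8),(30,14.1,179.8),(30,-2.5,134.8),(-30,0,134.8)]:
  u=w.proj(R.apply(P)+p)[0]; print(P,"px",u.round(1),"crop",((u-[299.5,139.5])*8-.5).round(0))
```

```text
cam in tool [83.1 -0.3 30.8] axis [-0.32   0.001  0.947]
bridge top far edge [ 29.21   2.   179.8 ]
bridge top far edge [ 29.21  13.81 179.8 ]
(30, -2.5, 209.8) px [312.9 189.7] crop [107. 401.]
(30, 14.1, 209.8) px [343.  189.7] crop [348. 401.]
(30, 10.1, 209.8) px [335.8 189.7] crop [290. 401.]
(30, 2.5, 209.8) px [322.  189.7] crop [179. 401.]
(30, 2.5, 179.8) px [322.9 208. ] crop [187. 547.]
(30, 14.1, 179.8) px [347.7 208. ] crop [385. 547.]
(30, -2.5, 134.8) px [310.4 252.3] crop [ 87. 902.]
(-30, 0, 134.8) px [317.6 388.1] crop [ 145. 1989.]
```

The gap centre measures about 0.8 mm behind the lip centre. I'll correct that and descend in small steps, watching the force.

Emit:
step_arm(deltas=[{"translation": [0,-0.08,0.2],"rot": [0,0,-0.004]},{"translation": [0,-0.08,0.6],"rot": [0,0,-0.004]},{"translation": [0,-0.08,1.0],"rot": [0,0,-0.004]},{"translation": [0,-0.08,1.4],"rot": [0,0,-0.004]},{"translation": [0,-0.08,1.8],"rot": [0,0,-0.004]},{"translation": [0,-0.08,2.0],"rot": [0,0,-0.004]},{"translation": [0,-0.08,2.0],"rot": [0,0,-0.004]}], grip=255, squeeze=110)

```text
clock: 18.52
eef_pos: [497.9, -177.8, 272.5]
tcp_rot: [-3.141, -0.0, 1.513]
contact_force: [0.1, 0.1, -0.7]
opening: 0.043
```

Run:
```python
from h import *
sent([0,-.08,2],[0,0,-.004])
w=Cam("wrist"); w.crop("w12.png",280,120,380,220,6)
w=Cam("scene"); w.crop("a12.png",195,165,330,265,5)
go((498.7,-177.7,254),86.5)
```

```text
t 18.62 pos [ 498.1 -177.8  272.7] rot [179.99   0.    86.68] F [ 0.2  0.1 -0.7] open 0.044
  delta cm [0.017, 0.063, 1.874] rot [0.0001, 0.0, 0.0031]
```

View pics/w12.png

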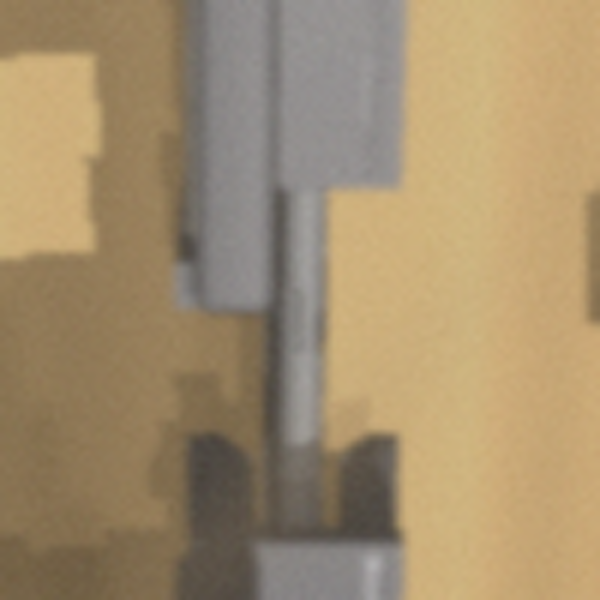

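View pics/a12.png

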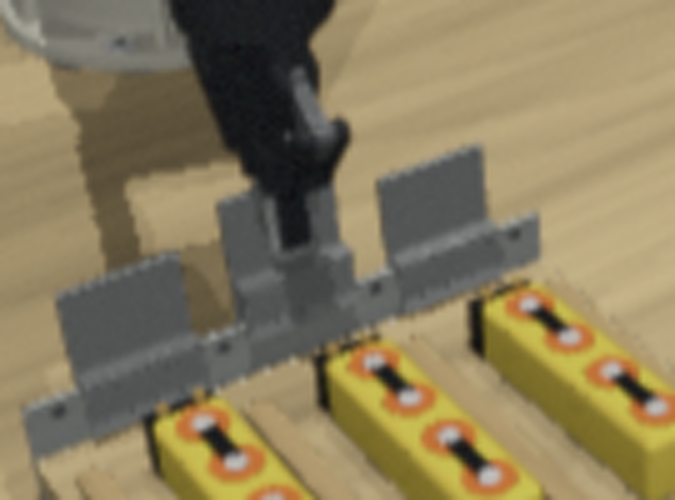

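The lip is between the legs, the force is near zero, and the side gaps to the fixed holders look equal at about 40 crop px each. Going on down.

Emit:
step_arm(deltas=[{"translation": [0,0,0.3],"rot": [0,0,0]},{"translation": [0,0,0.6],"rot": [0,0,0]},{"translation": [0,0,0.9],"rot": [0,0,0]},{"translation": [0,0,1.2],"rot": [0,0,0]},{"translation": [0,0,1.4],"rot": [0,0,0]},{"translation": [0,0,1.4],"rot": [0,0,0]},{"translation": [0,0,1.4],"rot": [0,0,0]}])

```text
clock: 19.5
eef_pos: [498.0, -177.8, 258.7]
tcp_rot: [3.141, 0.0, 1.513]
contact_force: [0.7, -0.7, -0.6]
opening: 0.048
```

Run:
```python
from h import *
sent([0,0,1.4],[0,0,0])
go((498.7,-177.7,254),86.5)
w=Cam("wrist"); w.crop("w13.png",270,80,400,220,5)
np.savez('wrist13.npz',im=w.im,K=w.K,T=w.T)
```

```text
t 19.5 pos [ 498.  -177.8  258.7] rot [179.99   0.    86.67] F [ 0.7 -0.7 -0.6] open 0.048
  delta cm [0.017, 0.064, 0.471] rot [0.0001, 0.0, 0.003]
```

View pics/w13.png

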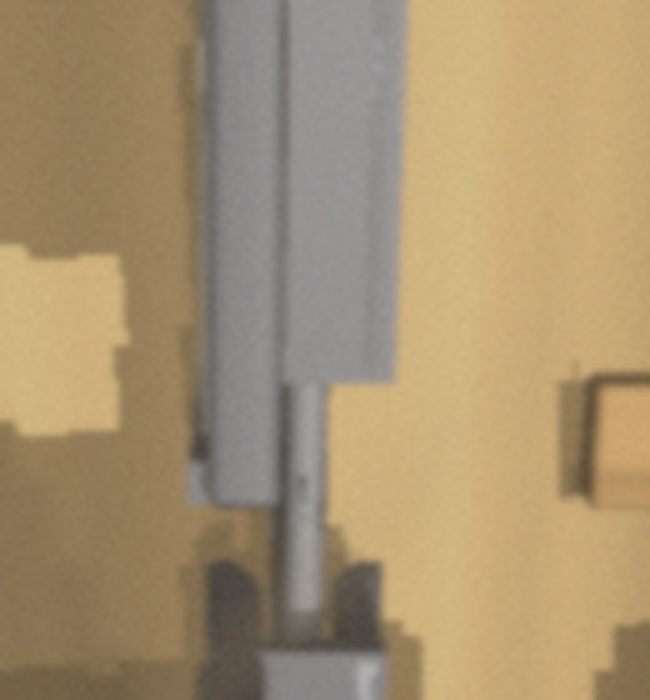

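Run:
```python
from h import *
d=np.load("wrist13.npz"); w=Cam("",dict(image=d["im"],camera_matrix=d["K"],world_to_cam=d["T"]))
s=readout.sense(); R=Ro.from_euler("xyz",s["tcp_rot"]);p=s["eef_pos"]
C=lambda x,y:((x+.5)/5-.5+270,(y+.5)/5-.5+80)
f=lambda uv,z:R.inv().apply(w.plane([uv],z)-p)[0].round(2)
print("fixed edge",f(C(340,382),74),"held edge",f(C(325,650),79)); print("batten",f(C(620,378),48),f(C(620,505),48)); print("fixed plate edge",f(C(245,503),119))
print("lip",f(C(285,500),70),f(C(325,500),70),"fixed bridge",f(C(286,370),74),f(C(396,370),74),"held",f(C(265,655),79),f(C(387,655),79))
```

```text
fixed edge [ 53.61   8.97 184.74] held edge [ 29.35   7.76 179.74]
batten [ 49.05  40.48 210.74] [ 35.03  41.49 210.74]
fixed plate edge [5.4160e+01 8.0000e-02 1.3974e+02]
lip [ 41.41   4.16 188.74] [ 41.41   8.   188.74] fixed bridge [ 54.71   4.02 184.74] [ 54.71  14.06 184.74] held [ 28.85   2.16 179.74] [ 28.85  13.55 179.74]
```

Emit:
step_arm(deltas=[{"translation": [0.06,0.01,0.1],"rot": [0,0,0]},{"translation": [0.06,0.01,0.2],"rot": [0,0,0]},{"translation": [0.06,0.01,0.3],"rot": [0,0,0]},{"translation": [0.06,0.01,0.4],"rot": [0,0,0]},{"translation": [0.06,0.01,0.4],"rot": [0,0,0]}])

```text
clock: 20.18
eef_pos: [498.1, -177.2, 254.6]
tcp_rot: [-3.141, -0.0, 1.513]
contact_force: [0.8, -0.2, -0.2]
opening: 0.042
```

Emit:
step_arm(deltas=[{"translation": [0,0,0.05],"rot": [0,0,0]},{"translation": [0,0,0.1],"rot": [0,0,0]},{"translation": [0,0,0.1],"rot": [0,0,0]}])

```text
clock: 20.55
eef_pos: [498.2, -177.2, 254.0]
tcp_rot: [3.141, 0.0, 1.513]
contact_force: [-1.3, 1.2, 4.5]
opening: 0.047
```

Contact came at z≈254.0, and home was predicted at 253.8. Now pressing.

Emit:
step_arm(deltas=[{"translation": [0,0,0.05],"rot": [0,0,0]},{"translation": [0,0,0.1],"rot": [0,0,0]},{"translation": [0,0,0.1],"rot": [0,0,0]},{"translation": [0,0,0.1],"rot": [0,0,0]}])

```text
clock: 21.05
eef_pos: [498.2, -177.2, 253.8]
tcp_rot: [3.141, 0.0, 1.513]
contact_force: [-5.1, 1.7, 16.7]
opening: 0.044
```

Emit:
step_arm(deltas=[{"translation": [0,0,0.05],"rot": [0,0,0]},{"translation": [0,0,0.1],"rot": [0,0,0]},{"translation": [0,0,0.1],"rot": [0,0,0]},{"translation": [0,0,0.1],"rot": [0,0,0]},{"translation": [0,0,0.1],"rot": [0,0,0]}])

```text
clock: 21.68
eef_pos: [498.2, -177.2, 253.7]
tcp_rot: [3.141, 0.0, 1.513]
contact_force: [-8.0, 2.9, 28.4]
opening: 0.046
```

Run:
```python
from h import *
go((498.7,-177.7,254),86.5); print(readout.sense()["wrist_torque"].round(2))
w=Cam("wrist"); w.crop("w14.png",270,80,400,220,5); np.savez('wrist14.npz',im=w.im,K=w.K,T=w.T)
w=Cam("scene"); w.crop("a14.png",195,165,350,285,5)
w=Cam("side"); w.crop("s14.png",290,110,400,230,5)
go((498.7,-177.7,254),86.5)
```

```text
t 21.68 pos [ 498.2 -177.2  253.7] rot [1.7997e+02 1.0000e-02 8.6680e+01] F [-8.   2.9 28.4] open 0.046
  delta cm [-0.042, 0.054, -0.028] rot [0.0005, 0.0002, 0.0031]
[0.54 1.41 0.01]
t 21.82 pos [ 498.2 -177.2  253.7] rot [1.7997e+02 1.0000e-02 8.6680e+01] F [-7.9  2.7 29. ] open 0.044
  delta cm [-0.042, 0.052, -0.027] rot [0.0005, 0.0002, 0.0031]
```

View pics/w14.png

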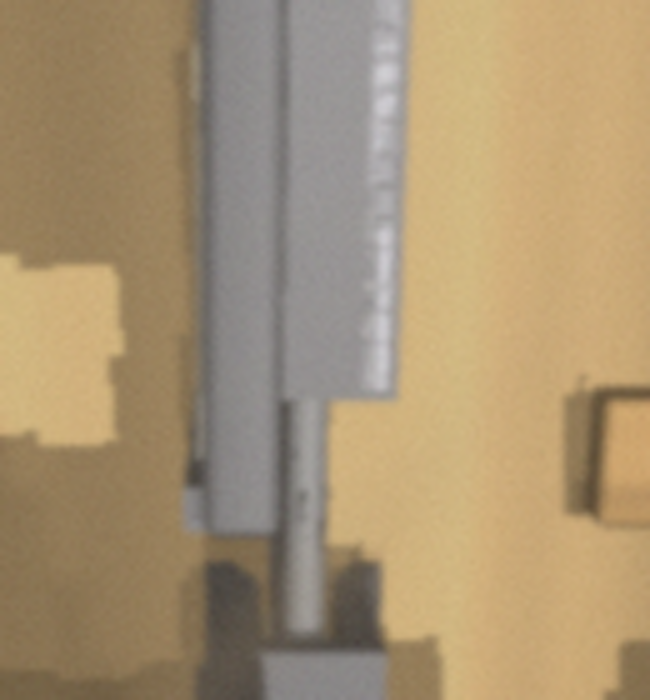

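View pics/a14.png

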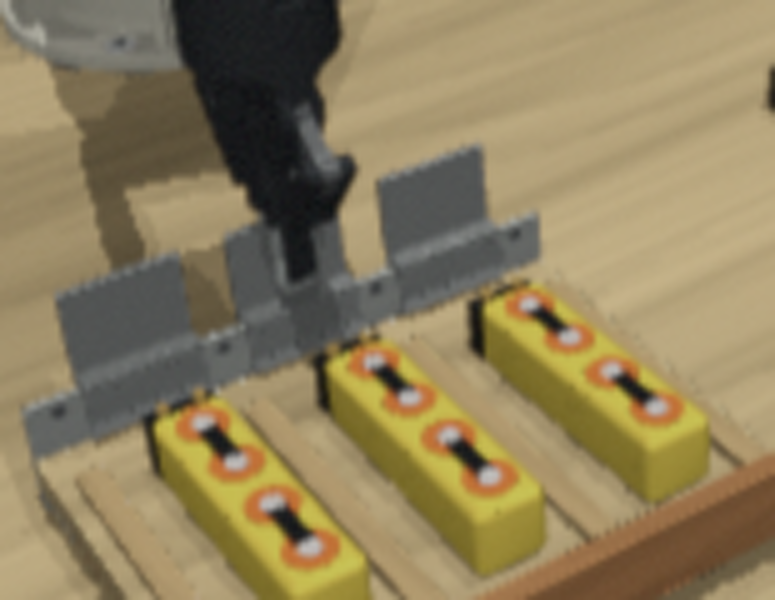

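View pics/s14.png

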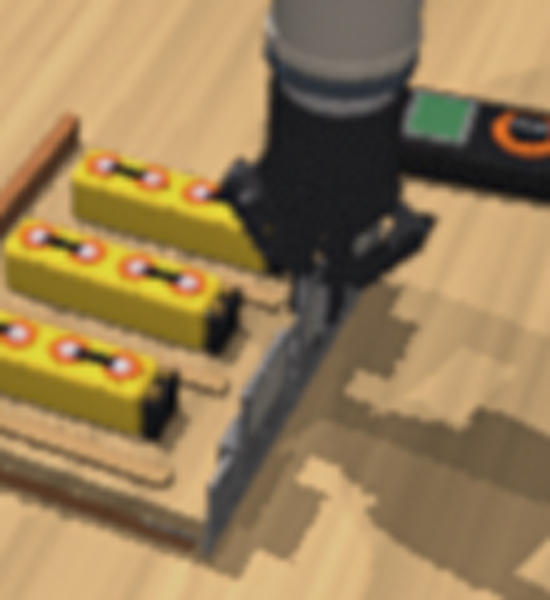

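Run:
```python
from h import *
d=np.load("wrist14.npz"); w=Cam("",dict(image=d["im"],camera_matrix=d["K"],world_to_cam=d["T"]))
s=readout.sense(); R=Ro.from_euler("xyz",s["tcp_rot"]);p=s["eef_pos"]
C=lambda x,y:((x+.5)/5-.5+270,(y+.5)/5-.5+80)
f=lambda uv,z:R.inv().apply(w.plane([uv],z)-p)[0].round(2)
print("fixed edge",f(C(340,398),74),"held edge",f(C(325,650),74)); print("batten",f(C(620,392),48),f(C(620,522),48))
print("lip",f(C(285,500),70),f(C(325,500),70),f(C(288,620),70),f(C(325,620),70),"fixed br",f(C(284,20),74),f(C(408,20),74),f(C(284,390),74),f(C(397,390),74),"held",f(C(262,655),74),f(C(387,655),74))
```

```text
fixed edge [ 53.14   8.69 179.72] held edge [ 29.36   7.76 179.72]
batten [ 48.54  39.45 205.74] [ 34.5   40.47 205.74]
lip [ 42.74   4.01 183.72] [ 42.74   7.73 183.72] [ 30.95   4.4  183.72] [ 30.95   7.93 183.72] fixed br [ 84.81   3.44 179.71] [ 84.81  13.7  179.72] [ 53.86   3.71 179.72] [ 53.86  13.73 179.72] held [ 28.86   1.88 179.72] [ 28.86  13.55 179.73]
```

Centring: 23.8 mm edge gap to the fixed holder against 24 nominal. Height is at home to within about 0.2 mm, pressed with 29 N and no slip in the grip. Handing in.

```bash
python3 -c "
from rig import ticket
print(ticket.sign_off())"
```

```text
the job is handed in; nothing more can be done
None
```

The yellow pack is lying flat in the middle lane, terminal end to the lip, and released. The label holder is home on the lip in front of it, and the arm is still pressing it down for your screw. I handed the job in at about 22 s.

**Pack:** it sits about 1 mm off the lane's centreline and within about 2 mm of its place along the lane, square to within about 0.3°.

**Holder:**
- **Height:** it made contact at tool height 254.0 mm (home was predicted at 253.8) and settled at 253.7.
- **Push:** it is pressed with about 29 N and gripped at 110 N, and it did not slip in the grip.
- **Centring:** the gap to the left fixed holder is 23.8 mm against 24 nominal.
- **Squareness:** it is square to the lip within about 0.3°.

**Things to know:**
- **Position disagreement:** the wrist and scene cameras put the shelf about 2 mm apart in x. I worked relative to the wrist camera.
- **Side force:** pressing the holder also gives about 8 N sideways.
- **Not touched:** I did not move the other packs, the multimeter or the screwdriver. I did not check the screwdriver in a picture at the end.

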